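Wind on the last frames in the bulk film loader

TASK

Finish filling the cassette in the bulk film loader: slide its red light-trap tab fully open, wind the crank clockwise until the counter needle points at the red mark, then slide the light trap fully shut and let go. The crank only idles unless it is kept pushed in while it is turned; do not wind with the trap shut, do not wind past the mark, and leave the things round the loader where they are.

Things in the scene. Friction and masses are not known exactly. Their poses are not given: they have to be found in the camera images.
- loader: steel stand of the film loader, fixed, origin on the worktop, z up. The light-grey loader on it is 220 mm wide: round magazine with white dial on its left, red light-trap tab in the middle, round cassette chamber with black door and crank on its right. Its front is tilted 30 degrees from level and faces up and towards the robot; the loader's top edge is about 0.1 m high, its crank knob 0.13 m
- crank_axis (a point): point on the crank's axis, level with crank_grip when the crank is not pressed. Its frame is the front's: z straight out of the front (30 degrees from vertical, along the crank's axis), x up the slope, y to the loader's left (towards the dial). The chamber's flat black door lies 46 mm below along -z; a bearing boss 12 mm in radius rises 6 mm from it
- crank_grip (a point): where to grip the crank's black knob: on its axis, 5 mm below its top. The knob is a cylinder 16 mm across, 28 mm tall, along z of the front, 26 mm from the crank's axis. It turns freely on its pin, so the hand need not turn while cranking. The aluminium crank arm's top is 24 mm below along -z. The frame turns with the knob; its z stays the front's z
- crank (a joint): crank angle in rad, clockwise positive seen from in front; at 0 the knob stands up-slope (+x of crank_axis), at angle a it is at 26 mm x (cos a, -sin a) in x, y of crank_axis. It starts anywhere. Not pressed, it idles: it spins freely and winds nothing
- crank_press (a joint): how far the crank is pushed in (along -z of the front), m, 0 to 0.009 (stop). A spring returns it: 2 N at first, 6.5 N fully in. Kept 6.5 to 9 mm in, its fork catches the cassette spool's cross-bar, after up to half a turn of idling, and winds with 1 to 2 N at the knob. If the fork lands on the bar it stops 2 mm in until turned a little
- counter (a joint): frame counter: angle of the black needle on the white dial, rad, clockwise positive: 0 at the red mark (straight up-slope), negative before it; starts at -1.4 to -0.75. One turn of the engaged crank is one frame: 0.524 rad, one of the dial's twelve marks. Winding clockwise moves it clockwise; it stays where it is left
- dial_centre (a point): centre of the white counter dial (66 mm across) on the loader's left; axes as crank_axis; the red mark lies along +x
- lamp (a point): centre of a small fixed lamp bar with black hood and red lens, 110 mm long along y, 29 mm across, on a bent rod up-slope of the crank; it hangs over the crank and the tab, 0.26 m above the worktop, so that a hand held upright over them strikes it; a hand along the front's z passes it. It is 108 mm up-slope of the crank's axis and 94 mm further out than crank_axis. Axes as crank_axis
- light_trap (a joint): light-trap slide, m: 0 shut (tab at the down-slope end, by the black dot), 0.020 fully open (up-slope end, by the green dot); stops at both ends, stays where left, drags with about 1.5 N. Starts shut
- trap_tab (a point): middle of the top of the slide's red tab, between dial and crank: 8 mm thick along the slope (x), 14 mm wide (y); its top is 20 mm above the flat throat it stands on, 66 mm long along the slope. The magazine's face to its left is 2 mm higher than the throat. The tab slides along x. Axes as crank_axis
- scissors: bystander: scissors with pink handles, 66x161x7 mm, lying flat, long axis y; origin under its centre. To be left alone
- film_can1: bystander: black film can with grey lid, 34 mm across, 56 mm tall, upright; origin under its centre. To be left alone
- film_can2: bystander: white film can with black lid, 34 mm across, 56 mm tall, upright; origin under its centre. To be left alone
- film_cassette2: bystander: green film cassette, 26x33x46 mm, upright; origin under its centre. To be left alone
- marker2: bystander: white marker with red cap, 18x130x22 mm, lying, long axis y; origin under its centre. To be left alone
- masking_tape: bystander: roll of masking tape, 100 mm across, 19 mm high, lying flat; origin under its centre. To be left alone

How it is judged:
By the outcome, as a careful person would: the job done as asked, in the order asked, and still so for the second after the job is handed in, with the robot touching nothing.
It also fails if it takes over 72 s, if anything falls off the work surface, if the arm or the gripper's body presses on something with over 40 N, if the wrist force passes 120 N, or if a joint passes its speed limit or range.

ROBOT

A 6-joint arm with a two-finger parallel gripper is mounted at the origin on a cart in front of the work surface, level with it; the furniture and walls round the work are solid. World frame = base frame: x ahead of the robot, y to its left, z up, the work surface at z = 0. Lengths are in m, angles in rad, forces in N, time in s.
With the tool pointing down it reaches from about 0.425 to 0.95 m from the base axis. Payload 14.7 kg.
Tool frame: the origin (TCP) lies on the mounting face of the last link; the fingertips stand 173 mm ahead of it and the grasp point (between the pads) lies 155 mm ahead of it (manip.grip_point_offset is the distance from the TCP to the grasp point, in m); z points along the fingers, y is the line along which they close (so a half turn about z gives the same grasp; the last joint's range is limited). The gripper opens to 85 mm and grips with 20 to 120 N. Pads are 22 mm wide; open, the fingers measure 114 mm over their backs; the gripper's body (76 mm by 85 mm) begins 54 mm behind the grasp point. The pads swing forward as they close: fully open they stand 13 mm farther back than shut.
Start: joints at [1.176, 0.48, 1.596, -0, 1.065, -0.047], TCP at [0.222, 0.611, 0.405] pointing down, gripper open.
Joint ranges: [-2.75, 2.75], [-0.82, 2.05], [0.23, 2.67], [-1.56, 4.7], [0.09, 2.69], [-2.92, 2.92]. Speed limits (rad/s): [1.89, 1.89, 2.39, 3.01, 3.01, 3.01].

INTERFACE

Orientations are given as [roll, pitch, yaw] about the fixed x, y, z axes, in that order (R = Rz(yaw) Ry(pitch) Rx(roll)).
In Python, from cell import manip gives the robot as it stands.
- The arm moves only by the shell command python3 -m inch 'ROWS' [FORCE]. ROWS is text: rows parted by semicolons, each of 7 numbers parted by spaces: the shift along the tool's x, y, z in mm, then the turn, a rotation vector about the tool's x, y, z in degrees, then the finger opening in mm, from 0 to 85.4. In form: x y z ax ay az grip; .... A call has 1 to 8 rows; each row shifts and turns the commanded pose from where the row before left it, along the tool's axes as they then stand; what a row does not reach is not made up. A row lasts 1/12 s, in which the tool goes at most 41.7 mm and 7.16 degrees, less where a joint would pass 70% of its speed; a pose out of reach is approached as far as the arm can. A call is refused whole if a number of a shift passes 41.7 or a number of a turn 7.16, either way. A call with a gripper value outside its range is refused whole. The fingers move at their own pace and stop on an object; FORCE is the grip in N (left out, the last holds). Time passes only in rows, so rows that do not move let the fingers close. It gives the time, the measured TCP pose, the force, the opening and the grip force at its end, in the units of the state.
- manip.state(): the state, without advancing time (a new reading comes with each control period).
- manip.grab_frame(name): name is "scene" or "top" or "wrist"; returns (picture, depth): 420x560x3 uint8, blue, green, red; 420x560 float32, m along the optical axis (not along the pixel's ray), 0 where there is no reading.
- manip.camera_params(name): a dict with "camera_matrix" (3x3 intrinsics, pixels), "extrinsics" (4x4, takes a point from world to camera coordinates); the wrist camera has in their place "T_tool_cam" (4x4, takes a point from camera to tool coordinates, whose origin is the TCP and whose axes are the flange's). Camera axes: x right, y up, looking along -z (the intrinsics and any distortion apply to the point x, -y, -z); pixel columns grow to the right and rows downward; lengths in m; the calibration is good to about 2 mm. A picture is of the moment at which its call begins: read the wrist's pose just before it. camera_params takes no time and is no camera call.
- manip.sign_off(): hands the job in; it is judged then, once.
Trained networks look in the newest picture that a camera, given by its name, has taken for a name from the list of things; names that differ only in an ending like _2 or _b are one class to them, and where a whole thing is asked for, a point or a joint stands for the part that bears it (a point fixed in the world has none). Each returns a list of dicts, best first, with "conf" (0 to 1); they miss things now and then, are a little off and sometimes report something else, mostly with a low value. They report only what shows in the picture. A call takes as long as a camera call.
- manip.silhouettes(camera, target): "pixels" (420x560 bool, what is visible of it) and "position" ([row, column] in pixels, amid what is visible of it).
- manip.pinpoint(camera, target): "position" ([row, column] in pixels: a listed point, or the origin of a listed thing).
The state is a dict: "t": time; "joint_positions": joint angles; "dq": joint speeds; "joint_torque": joint torques, N m; "eef_pos": TCP position; "tool_rot": TCP orientation; "wrist_force": force on the tool from outside, world axes, zero at the start; "wrist_torque": the same for the moment, N m; "opening": opening from 0.0 (shut) to 1.0 (fully open); "grasp_force": force on a finger pad.
Only numpy, scipy, OpenCV 4.12 (cv2) and the standard library are available. Lean on these libraries where they do the work, as an engineer would, in place of code of your own. Each camera call takes 0.05 s, during which the arm holds its last target. There are 200 camera calls.

## Working session

There is one attempt and no reset: what is moved stays moved. The work goes in short steps, Python scripts to look and compute and a shell command to move; the robot and the scene stay as the last step left them, time stands still between calls to the robot, and variables do not carry over. Pictures are saved under pics/ and viewed, at most 10 in all, crops included, and the job is handed in when it is done.

```bash
ls; mkdir -p pics
cat > h.py <<'E'
import numpy as np, cv2
from cell import manip
from scipy.spatial.transform import Rotation as R
def T_wc(name):
    p=manip.camera_params(name)
    if 'extrinsics' in p: return np.linalg.inv(np.array(p['extrinsics'])),p
    s=manip.state(); T=np.eye(4); T[:3,:3]=R.from_euler('xyz',s['tool_rot']).as_matrix(); T[:3,3]=s['eef_pos']
    return T@np.array(p['T_tool_cam']),p
def look(name):
    T,p=T_wc(name); im,d=manip.grab_frame(name); return im,d,T,p
def und(p,rc):
    K=np.array(p['camera_matrix']); D=None
    for k in p:
        if 'dist' in k: D=np.array(p[k],float)
    q=cv2.undistortPoints(np.array([[[rc[1],rc[0]]]],float),K,D)[0,0]
    return q
def ray(T,p,rc):
    q=und(p,rc); v=T[:3,:3]@np.array([q[0],-q[1],-1.]); return T[:3,3],v
def pt(T,p,rc,d,w=1):
    r,c=int(round(rc[0])),int(round(rc[1])); a=d[max(r-w,0):r+w+1,max(c-w,0):c+w+1]; a=a[a>0]
    if len(a)==0: return None
    o,v=ray(T,p,rc); return o+v*np.median(a)
E
python3 - <<'E'
from h import *
print(manip.state()); 
for n in ['scene','top']:
    im,d,T,p=look(n); cv2.imwrite(f'pics/{n}0.png',im); print(n,p.keys(),T[:3,3],T[:3,2])
    for t in ['loader','crank_axis','crank_grip','dial_centre','trap_tab','lamp','scissors','film_can1','film_can2','film_cassette2','marker2','masking_tape']:
        for r in manip.pinpoint(n,t)[:2]: print(t,round(r['conf'],2),np.round(r['position'],1),np.round(pt(T,p,r['position'],d),3))
print(manip.camera_params('wrist'))
E
```

```text
pics
{'t': 0.0, 'joint_positions': array([ 1.17640963e+00,  4.80834263e-01,  1.59689512e+00,  1.54764275e-05,
        1.06509660e+00, -4.66403277e-02]), 'dq': array([ 4.05586848e-04,  1.34488438e-04,  7.92202038e-04, -1.44991356e-03,
        8.30267575e-05,  1.15251626e-03]), 'joint_torque': array([-5.01789837e-04, -9.50676584e+01, -4.30149221e+01, -1.25805013e-04,
        1.32518107e-02,  9.49693913e-06]), 'eef_pos': array([0.22142774, 0.61089606, 0.40406277]), 'tool_rot': array([-3.14036131e+00, -7.10169696e-05,  2.79383874e+00]), 'wrist_force': array([-0.533753  , -0.6333562 , -0.29295352]), 'wrist_torque': array([ 0.06056241, -0.03001898,  0.0418785 ]), 'grasp_force': 0.0, 'opening': 0.9997115494120263}
scene dict_keys(['camera_matrix', 'extrinsics']) [-0.34315489 -0.53600179  1.12661389] [-0.65033742 -0.3577263   0.67014411]
loader 0.74 [267.6 204.5] [0.411 0.141 0.004]
loader 0.7 [216.5 261.4] [0.644 0.093 0.03 ]
crank_axis 0.82 [204.6 273.7] [0.651 0.053 0.09 ]
crank_grip 0.55 [208.7 277.3] [0.608 0.016 0.124]
dial_centre 0.82 [195.4 246.9] [0.66  0.152 0.077]
trap_tab 0.71 [3
[... 1350 characters left out ...]
[ 0.533 -0.363  0.04 ]
marker2 0.71 [257.7 212.1] [0.437 0.152 0.001]
marker2 0.37 [261.1 383.4] [ 0.419 -0.323  0.055]
masking_tape 0.67 [246.  159.7] [0.473 0.301 0.   ]
{'camera_matrix': array([[305.0153519 ,   0.        , 277.80535439],
       [  0.        , 305.0153519 , 206.77741324],
       [  0.        ,   0.        ,   1.        ]]), 'T_tool_cam': array([[-1.07470067e-04,  9.65364794e-01,  2.60903818e-01,
         6.68835524e-02],
       [ 9.99999956e-01,  1.75425590e-04, -2.37174093e-04,
         4.55430812e-05],
       [-2.74728726e-04,  2.60903781e-01, -9.65364771e-01,
         3.10367843e-02],
       [ 0.00000000e+00,  0.00000000e+00,  0.00000000e+00,
         1.00000000e+00]])}
```

Run:
```python
import cv2,numpy as np
a=cv2.imread('pics/scene0.png')[140:260,190:323]; b=cv2.imread('pics/top0.png')[130:250,160:293]
cv2.imwrite('pics/c0.png',np.hstack([cv2.resize(a,(400,360),interpolation=2),cv2.resize(b,(400,360),interpolation=2)]))
```

```text
(no output)
```

View pics/c0.png

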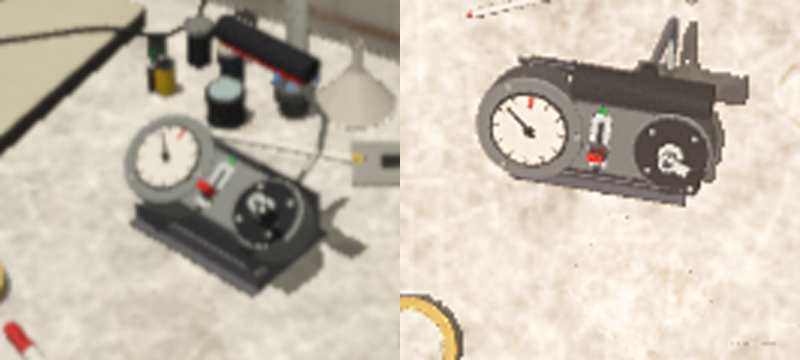

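```bash
cat >> h.py <<'E'
from scipy.linalg import logm,expm
def front(psi):
    xh=np.array([np.cos(psi),np.sin(psi),0]); z=np.array([0,0,1.]); c,s=np.cos(np.pi/6),.5
    fx=c*xh+s*z; n=c*z-s*xh; return np.c_[fx,np.cross(n,fx),n]
def toolR(psi): F=front(psi); return np.c_[-F[:,0],F[:,1],-F[:,2]]
def cur():
    s=manip.state(); T=np.eye(4); T[:3,:3]=R.from_euler('xyz',s['tool_rot']).as_matrix(); T[:3,3]=s['eef_pos']; return T
def goto(Rt,p,N):
    "rows to bring TCP to p,Rt in N equal screw steps"
    G=np.eye(4);G[:3,:3]=Rt;G[:3,3]=p
    A=cur(); D=np.linalg.inv(A)@G; E=np.real(expm(logm(D)/N))
    print(N,'x row:',np.round(E[:3,3]*1e3,2),np.round(np.degrees(R.from_matrix(E[:3,:3]).as_rotvec()),3))
    B=A.copy(); m=[]
    for i in range(N): B=B@E; m.append(B[:3,3]); 
    print('mid',np.round(m[N//2],3),'total tool-axes mm',np.round(D[:3,3]*1e3,1))
E
python3 - <<'E'
from h import *
psi=np.radians(-9); F=front(psi); c=np.array([.645,.1,.085]); goto(toolR(psi),c+.36*F[:,2],20)
E
```

```text
20 x row: [-17.64 -20.26   4.72] [-0.143 -1.495 -0.534]
mid [0.345 0.34  0.377] total tool-axes mm [-395.6 -370.2    7.9]
```

```bash
r="-17.6 -20.3 4.7 -0.14 -1.5 -0.53 85"
python3 -m inch '-17.6 -20.3 4.7 -0.14 -1.5 -0.53 85;-17.6 -20.3 4.7 -0.14 -1.5 -0.53 85;-17.6 -20.3 4.7 -0.14 -1.5 -0.53 85;-17.6 -20.3 4.7 -0.14 -1.5 -0.53 85;-17.6 -20.3 4.7 -0.14 -1.5 -0.53 85;-17.6 -20.3 4.7 -0.14 -1.5 -0.53 85;-17.6 -20.3 4.7 -0.14 -1.5 -0.53 85;-17.6 -20.3 4.7 -0.14 -1.5 -0.53 85'
python3 -m inch '-17.6 -20.3 4.7 -0.14 -1.5 -0.53 85;-17.6 -20.3 4.7 -0.14 -1.5 -0.53 85;-17.6 -20.3 4.7 -0.14 -1.5 -0.53 85;-17.6 -20.3 4.7 -0.14 -1.5 -0.53 85;-17.6 -20.3 4.7 -0.14 -1.5 -0.53 85;-17.6 -20.3 4.7 -0.14 -1.5 -0.53 85;-17.6 -20.3 4.7 -0.14 -1.5 -0.53 85;-17.6 -20.3 4.7 -0.14 -1.5 -0.53 85'
python3 -m inch '-17.6 -20.3 4.7 -0.14 -1.5 -0.53 85;-17.6 -20.3 4.7 -0.14 -1.5 -0.53 85;-17.6 -20.3 4.7 -0.14 -1.5 -0.53 85;-17.6 -20.3 4.7 -0.14 -1.5 -0.53 85;0 0 0 0 0 0 40;0 0 0 0 0 0 40;0 0 0 0 0 0 40'
python3 - <<'E'
from h import *
im,d,T,p=look('wrist'); cv2.imwrite('pics/w0.png',im); np.savez('w0.npz',d=d,T=T)
for t in ['crank_axis','crank_grip','dial_centre','trap_tab','lamp']:
    for r in manip.pinpoint('wrist',t)[:2]: print(t,round(r['conf'],2),np.round(r['position'],1),np.round(pt(T,p,r['position'],d),4))
E
```

```text
t: 1.97
eef_pos: [0.3078, 0.4113, 0.3791]
tool_rot: [3.13, 0.211, 2.868]
wrist_force: [-0.3, -0.3, 0.8]
opening: 0.994
grasp_force: 0.0
t: 2.63
eef_pos: [0.4107, 0.2191, 0.3835]
tool_rot: [3.134, 0.422, 2.943]
wrist_force: [0.3, -0.4, 0.3]
opening: 0.997
grasp_force: 0.0
t: 3.22
eef_pos: [0.4657, 0.1274, 0.3973]
tool_rot: [-3.141, 0.525, 2.982]
wrist_force: [0.1, 0.2, -0.1]
opening: 0.601
grasp_force: 0.0
crank_axis 0.63 [202. 218.] [0.6363 0.0359 0.1063]
crank_grip 0.85 [192.9 191.2] [0.605  0.0215 0.1232]
dial_centre 0.7 [196.1 339.9] [0.6662 0.1658 0.0876]
```

View pics/w0.png

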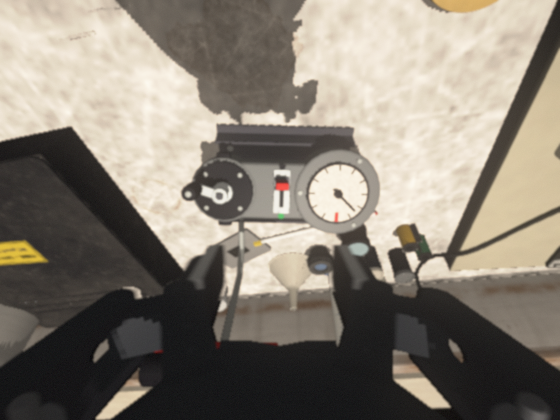

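```bash
cat >> h.py <<'E'
def ortho(im,T,p,psi,O,h,xr=(-70,70),yr=(-170,90),s=3):
    "top-down view of plane n-height h (m) above O in front frame; up = +x, left=+y; s px/mm"
    F=front(psi); K=np.array(p['camera_matrix']); W=int((yr[1]-yr[0])*s);H=int((xr[1]-xr[0])*s)
    src=[];dst=[]
    for x,y in [(xr[0],yr[0]),(xr[0],yr[1]),(xr[1],yr[0]),(xr[1],yr[1])]:
        P=O+F@np.array([x/1e3,y/1e3,h]); q=T[:3,:3].T@(P-T[:3,3]); q=q*[1,-1,-1]; u=K@q; src.append(u[:2]/u[2]); dst.append([(yr[1]-y)*s,(xr[1]-x)*s])
    M=cv2.getPerspectiveTransform(np.float32(src),np.float32(dst)); return cv2.warpPerspective(im,M,(W,H),flags=cv2.INTER_CUBIC)
E
python3 - <<'E'
from h import *
im=cv2.imread('pics/w0.png'); z=np.load('w0.npz'); d,T=z['d'],z['T']; p=manip.camera_params('wrist')
psi=np.radians(-9); O=np.array([.666,.166,.088]); F=front(psi)
v,u=np.mgrid[110:240,170:400]; K=p['camera_matrix']; D=d[110:240,170:400]
P=np.stack([(u-K[0,2])/K[0,0]*D,-(v-K[1,2])/K[1,1]*D,-D],-1)@T[:3,:3].T+T[:3,3]
L=(P-O)@F*1e3
# face plane fit on dial
m=(np.hypot(L[...,0],L[...,1])<28)&(abs(L[...,2])<8)
A=np.c_[L[m][:,:2],np.ones(m.sum())]; print('dial plane',np.linalg.lstsq(A,L[m][:,2],rcond=None)[0],m.sum())
# door plane
for nm,(r0,r1,c0,c1) in dict(throat=(165,200,262,274),door=(165,215,232,242),knob=(187,194,186,193),tab=(181,184,279,285)).items():
    q=L[r0-110:r1-110,c0-170:c1-170].reshape(-1,3); print(nm,np.round(np.median(q,0),1),np.round(q[:,2].std(),2))
# red/green marks
o=ortho(im,T,p,psi,O,0.0); cv2.imwrite('pics/o0.png',o)
E
```

```text
dial plane [ 1.69323049e-03 -1.55034000e-02 -4.35830588e+00] 1856
throat [-14.8 -81.5  -7.8] 0.77
door [  -7.4 -116.2   -2.2] 1.04
knob [ -17.9 -154.    49.4] 0.86
tab [-18.  -65.8  10.1] 3.22
```

View pics/o0.png

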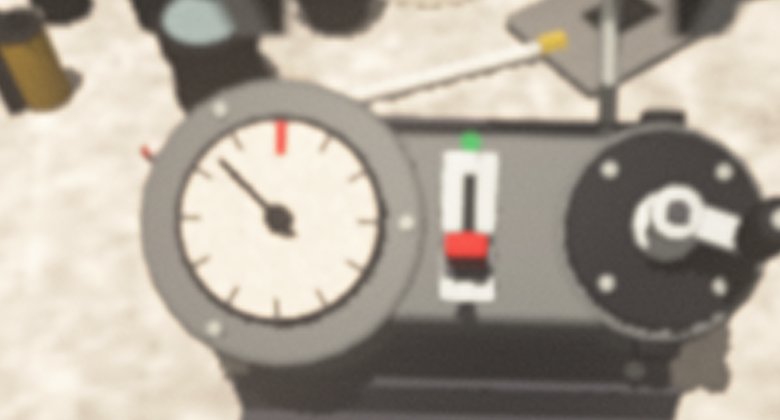

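```bash
cat >> h.py <<'E'
PSI=np.radians(-10.3)
def plane(T,p,rc,O,psi,h):
    F=front(psi); o,v=ray(T,p,rc); a=((O-o)@F[:,2]+h)/(v@F[:,2]); return o+a*v
E
python3 - <<'E'
from h import *
im=cv2.imread('pics/w0.png'); z=np.load('w0.npz'); d,T=z['d'],z['T']; p=manip.camera_params('wrist')
O=np.array([.666,.166,.088]); F=front(PSI)
O=plane(T,p,(193,338),O,PSI,-.0044); print('dial',O)
hsv=cv2.cvtColor(im,cv2.COLOR_BGR2HSV); red=((hsv[...,0]<8)|(hsv[...,0]>172))&(hsv[...,1]>150)&(hsv[...,2]>120)
m=np.zeros_like(red); m[165:200,270:295]=red[165:200,270:295]; rc=np.argwhere(m); print('red',rc.min(0),rc.max(0),rc.mean(0))
for h in (.0166,): P=plane(T,p,rc.mean(0),O,PSI,h); print('tab',P,(P-O)@F*1e3)
g=(abs(hsv[...,0]-60)<15)&(hsv[...,1]>100); g[:205]=0; g[225:]=0; rc=np.argwhere(g); print('green',rc.mean(0),(plane(T,p,rc.mean(0),O,PSI,-.0034)-O)@F*1e3)
tab=plane(T,p,np.argwhere(m).mean(0),O,PSI,.0166)
np.savez('f.npz',O=O,tab=tab)
goto(toolR(PSI),tab+F[:,2]*(.155+.075),8)
o=ortho(im,T,p,PSI,O,0.002,(-60,60),(-175,-35),5); cv2.imwrite('pics/o1.png',o)
E
```

```text
dial [0.66563646 0.16433282 0.08288492]
red [183 276] [189 287] [185.82894737 281.64473684]
tab [0.63694595 0.10407474 0.09197594] [-10.57000543 -64.41694724  16.6       ]
green [216.15384615 280.53846154] [ 29.36741966 -64.43757174  -3.4       ]
8 x row: [ 0.37  0.8  15.1 ] [0.074 0.009 0.141]
mid [0.502 0.126 0.331] total tool-axes mm [  3.    5.9 120.9]
```

```bash
python3 -m inch '0.4 0.8 15 0.07 0 0.14 40;0.4 0.8 15 0.07 0 0.14 40;0.4 0.8 15 0.07 0 0.14 40;0.4 0.8 15 0.07 0 0.14 40;0.4 0.8 15 0.07 0 0.14 40;0.4 0.8 15 0.07 0 0.14 40;0.4 0.8 15 0.07 0 0.14 40;0 0 0 0 0 0 40' 
python3 -m inch '0 0 0 0 0 0 40; 0 0 0 0 0 0 40'
python3 - <<'E'
from h import *
im,d,T,p=look('wrist'); cv2.imwrite('pics/w1.png',im); np.savez('w1.npz',d=d,T=T)
O=np.load('f.npz')['O']
cv2.imwrite('pics/v1.png',cv2.resize(im[60:340,60:500],None,fx=1.8,fy=1.8,interpolation=2))
for t in ['crank_axis','crank_grip','dial_centre','trap_tab']:
    for r in manip.pinpoint('wrist',t)[:1]: print(t,round(r['conf'],2),np.round(r['position'],1))
E
```

```text
t: 4.18
eef_pos: [0.5166, 0.1248, 0.303]
tool_rot: [-3.141, 0.523, 2.965]
wrist_force: [-0.7, 0.5, -1.6]
opening: 0.472
grasp_force: 0.0
t: 4.35
eef_pos: [0.516, 0.1248, 0.3055]
tool_rot: [3.141, 0.525, 2.964]
wrist_force: [-0.1, 0.2, -0.4]
opening: 0.468
grasp_force: 0.0
crank_axis 0.74 [246.7 179.5]
crank_grip 0.77 [236.  137.2]
dial_centre 0.86 [226.5 361.7]
trap_tab 0.71 [217.6 278.9]
```

View pics/v1.png

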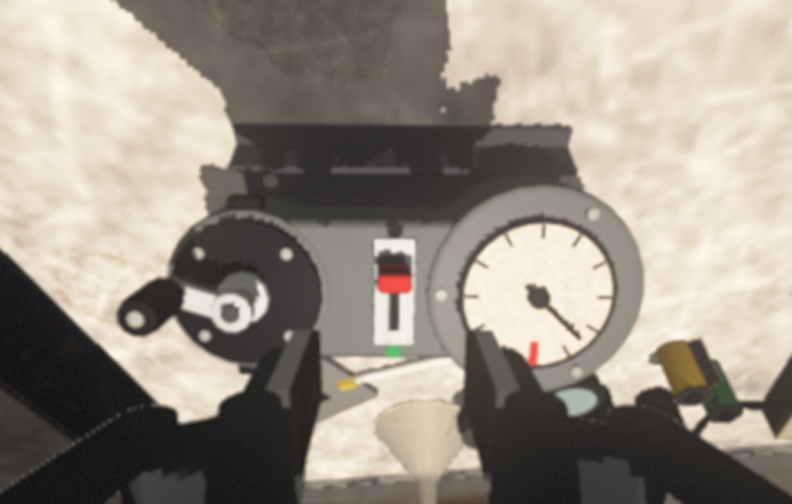

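```bash
cat >> h.py <<'E'
def needle(im,T,p,O,psi=PSI):
    o=ortho(im,T,p,psi,O,0.0,(-36,36),(-36,36),8)
    return o
E
python3 - <<'E'
from h import *
im=cv2.imread('pics/w1.png'); z=np.load('w1.npz'); d,T=z['d'],z['T']; p=manip.camera_params('wrist')
O=np.load('f.npz')['O']; F=front(PSI)
O=plane(T,p,(225.1,360),O,PSI,0); print('dial',O)
v,u=np.mgrid[150:300,110:420]; K=p['camera_matrix']; D=d[150:300,110:420]
P=np.stack([(u-K[0,2])/K[0,0]*D,-(v-K[1,2])/K[1,1]*D,-D],-1)@T[:3,:3].T+T[:3,3]
L=(P-O)@F*1e3
g=lambda r,c,w=2:np.round(np.median(L[r-w-150:r+w+1-150,c-w-110:c+w+1-110].reshape(-1,3),0),1)
print('dialface',g(210,350),g(240,345),g(215,375),'throat',g(200,255),g(235,255),g(190,300),'tab',g(217,279,1),'door',g(200,195),g(230,165),'knob',g(237,134,1),'hub',g(234,189,1))
hsv=cv2.cvtColor(im,cv2.COLOR_BGR2HSV); red=((hsv[...,0]<8)|(hsv[...,0]>172))&(hsv[...,1]>150)&(hsv[...,2]>150)
m=np.zeros_like(red); m[195:235,265:295]=red[195:235,265:295]; rc=np.argwhere(m); print('red',rc.min(0),rc.max(0),rc.mean(0))
th=g(200,255)[2]; dz=g(200,195)[2]
f=lambda rc,h:np.round((plane(T,p,rc,O,PSI,h/1e3)-O)@F*1e3,1)
print('tab',f(rc.mean(0),th+20)); S=[(200.6,170.6),(201.1,219.4),(246.1,173.9),(246.7,220.6)]
s=np.array([f(q,dz) for q in S]); print('screws',s,s.mean(0)); print('knob',f((236.7,134),dz+51))
m=np.zeros_like(red); m[245:270,345:365]=red[245:270,345:365]; rc=np.argwhere(m); q=f(rc.mean(0),0); print('mark',q,np.degrees(np.arctan2(-q[1],q[0])))
print('tool grasp', np.round((cur()[:3,3]+cur()[:3,2]*.155-O)@F*1e3,1)); np.savez('f.npz',O=O)
cv2.imwrite('pics/n1.png',ortho(im,T,p,PSI,O,0.0,(-36,36),(-36,36),8))
E
```

```text
dial [0.66700652 0.16499806 0.0835945 ]
dialface [-12.6  -8.9   0.2] [ 12.8 -11.1  -0.1] [-8.3 11.3 -0.5] throat [-19.7 -84.2  -4.1] [ 10.2 -84.7  -4.5] [-27.7 -48.4  -4.3] tab [-11.5 -65.1  15.5] door [ -20.7 -130.4    0.9] [  -3.7 -147.8   23. ] knob [  -9.7 -156.5   52.3] hub [  -1.9 -129.7   25.8]
red [213 270] [222 287] [217.09615385 278.82051282]
tab [-11.5 -65.2  15.9]
screws [[ -20.3 -149.7    0.9]
 [ -19.9 -111.6    0.9]
 [  17.9 -150.5    0.9]
 [  18.4 -112.5    0.9]] [  -0.975 -131.075    0.9  ]
knob [  -9.7 -156.4   51.9]
mark [27.1 -1.5  0. ] 3.1681203755937744
tool grasp [-10.8 -66.4 108. ]
```

View pics/n1.png

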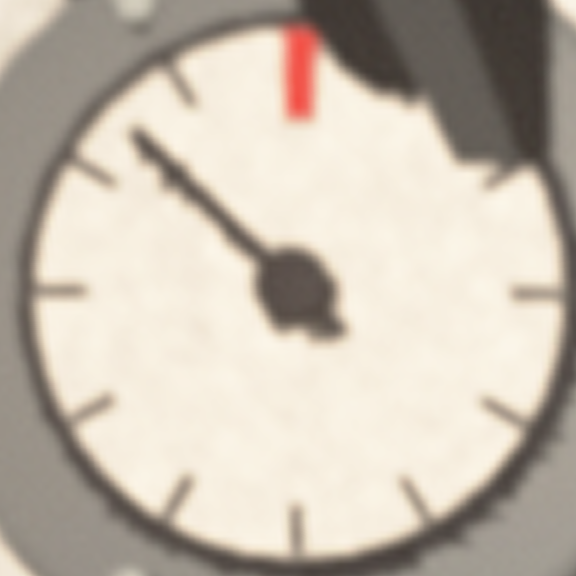

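```bash
python3 -m inch '0.7 1.2 12 0 0 0 30;0 0 14 0 0 0 30;0 0 14 0 0 0 30;0 0 14 0 0 0 30;0 0 14 0 0 0 30;0 0 10 0 0 0 30;0 0 6 0 0 0 30;0 0 4 0 0 0 30' 30
python3 -m inch '0 0 0 0 0 0 30;0 0 0 0 0 0 20;0 0 0 0 0 0 20'
python3 - <<'E'
from h import *
F=front(PSI);O=np.load('f.npz')['O']
im,d,T,p=look('wrist'); cv2.imwrite('pics/w2.png',im); cv2.imwrite('pics/v2.png',cv2.resize(im[120:300,160:400],None,fx=2.5,fy=2.5,interpolation=2)); print('tool grasp', np.round((cur()[:3,3]+cur()[:3,2]*.155-O)@F*1e3,1),manip.state()['opening']*85)
E
```

```text
t: 5.27
eef_pos: [0.5669, 0.1216, 0.2384]
tool_rot: [-3.134, 0.508, 2.966]
wrist_force: [-0.2, 0.4, 0.1]
opening: 0.351
grasp_force: 0.0
t: 5.52
eef_pos: [0.566, 0.1212, 0.2389]
tool_rot: [-3.134, 0.508, 2.964]
wrist_force: [1.2, -2.3, -1.7]
opening: 0.233
grasp_force: 1.6
tool grasp [ -4.  -62.1  25.3] 20.24478115071413
```

View pics/v2.png

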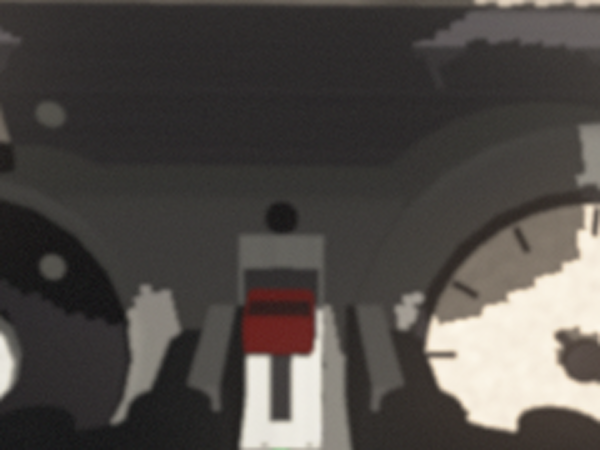

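Run:
```python
from h import *
s=manip.state(); print(np.round(s['joint_positions'],3),np.round(s['joint_torque'],1),s['wrist_force'],s['wrist_torque'])
goto(toolR(PSI),cur()[:3,3],1)
```

```text
[ 0.227  0.561  2.109 -1.561  0.2    0.348] [  3.  -84.9 -24.9  -0.9   0.1   0. ] [ 0.61523245 -4.77979225 -2.02037186] [-0.60109371  0.26397406 -0.36767447]
1 x row: [-0.  0. -0.] [-0.373 -0.898  0.102]
mid [0.566 0.121 0.239] total tool-axes mm [ 0.  0. -0.]
```

```bash
cat >> h.py <<'E'
_O=np.load('f.npz')['O']; _F=front(PSI)
TAB=_O+_F@np.array([-11.5,-65.2,15.7])/1e3
DOOR=_O+_F@np.array([-1.0,-131.1,0.9])/1e3
AX=DOOR+_F[:,2]*.046
DIAL=_O+_F@np.array([0.,-.6,0])/1e3
PSI=np.radians(-10.7); F=front(PSI); TILT=np.radians(7)
B=np.c_[-F[:,0]*np.cos(TILT)+F[:,2]*np.sin(TILT),F[:,1],-F[:,2]*np.cos(TILT)-F[:,0]*np.sin(TILT)]  # tool axes (world)
def gp(): A=cur(); return A[:3,3]+A[:3,2]*.155
def to(P,N): goto(B,P-B[:,2]*.155,N)
def show(ref): 
    s=manip.state(); print('q',np.round(s['joint_positions'],3),'grasp rel (front mm)',np.round((gp()-ref)@F*1e3,1),'f',np.round(s['wrist_force']@F,1),'rotерр',np.round(np.degrees(R.from_matrix(B.T@cur()[:3,:3]).as_rotvec()),2),'open',round(s['opening']*85.4,1),'gf',s['grasp_force'])
E
python3 -m inch '0 0 0 0 0 0 32;0 0 -10 0 0 0 32;0 0 -20 0 0 0 32;0 0 -20 0 0 0 32;0 0 0 0 0 0 32'
python3 - <<'E'
from h import *
show(TAB); to(TAB+F[:,2]*.060,8)
E
```

```text
t: 5.98
eef_pos: [0.5416, 0.1268, 0.2849]
tool_rot: [-3.137, 0.509, 2.963]
wrist_force: [1.3, 0.2, 1.2]
opening: 0.375
grasp_force: 0.0
q [ 0.249  0.456  2.133 -1.19   0.224 -0.01 ] grasp rel (front mm) [ 9.   4.4 61.9] f [1.6 0.5 0.4] rotерр [ 0.06 -6.19 -0.4 ] open 32.0 gf 0.0
8 x row: [-0.98 -0.56  0.33] [-0.007  0.774  0.051]
mid [0.546 0.123 0.286] total tool-axes mm [-7.7 -4.5  3. ]
```

```bash
python3 -m inch '-1 -0.55 0.3 0 0.77 0.05 30;-1 -0.55 0.3 0 0.77 0.05 30;-1 -0.55 0.3 0 0.77 0.05 30;-1 -0.55 0.3 0 0.77 0.05 30;-1 -0.55 0.3 0 0.77 0.05 30;-1 -0.55 0.3 0 0.77 0.05 30;-1 -0.55 0.3 0 0.77 0.05 30;-1 -0.55 0.3 0 0.77 0.05 30'
python3 -m inch '0 0 0 0 0 0 30;-1 0 8 0 0 0 30;-1 0 8 0 0 0 30;-1 0 8 0 0 0 30;0 0 0 0 0 0 30'
python3 - <<'E'
from h import *
show(TAB); to(TAB+F[:,2]*.004,6)
E
```

```text
t: 6.65
eef_pos: [0.5499, 0.1203, 0.2836]
tool_rot: [-3.138, 0.4, 2.956]
wrist_force: [0.4, 0.1, -0.4]
opening: 0.347
grasp_force: 0.0
t: 7.07
eef_pos: [0.5619, 0.1179, 0.261]
tool_rot: [-3.138, 0.399, 2.956]
wrist_force: [-0.7, -0.3, -0.2]
opening: 0.348
grasp_force: 0.0
q [ 0.206  0.514  2.065 -0.677  0.245 -0.544] grasp rel (front mm) [-1.3 -1.  31.7] f [-0.7 -0.4  0.1] rotерр [ 0.2   0.15 -0.04] open 29.7 gf 0.0
6 x row: [-0.72  0.09  4.55] [-0.033 -0.024  0.007]
mid [0.572 0.116 0.245] total tool-axes mm [-4.4  0.6 27.3]
```

```bash
python3 -m inch '-0.7 0.1 4.5 0 0 0 30;-0.7 0.1 4.5 0 0 0 30;-0.7 0.1 4.5 0 0 0 30;-0.7 0.1 4.5 0 0 0 30;-0.7 0.1 4.5 0 0 0 30;-0.7 0.1 4.5 0 0 0 30;0 0 0 0 0 0 30' 
python3 -m inch '0 0 0 0 0 0 12;0 0 0 0 0 0 10;0 0 0 0 0 0 8;0 0 0 0 0 0 8;0 0 0 0 0 0 8' 30
python3 - <<'E'
from h import *
show(TAB)
E
```

```text
t: 7.65
eef_pos: [0.5761, 0.1158, 0.2388]
tool_rot: [-3.138, 0.4, 2.955]
wrist_force: [-0.2, -0.7, -0.6]
opening: 0.352
grasp_force: 0.0
t: 8.07
eef_pos: [0.5758, 0.116, 0.2396]
tool_rot: [-3.139, 0.4, 2.955]
wrist_force: [1.9, 2.2, -3.7]
opening: 0.151
grasp_force: 29.5
q [ 0.197  0.563  2.047 -0.761  0.217 -0.466] grasp rel (front mm) [ 0.3 -0.2  6.1] f [-0.6  2.5 -3.9] rotерр [ 0.16  0.08 -0.02] open 12.9 gf 29.477706849575043
```

```bash
python3 -m inch '-2.6 0 -0.32 0 0 0 8;-2.6 0 -0.32 0 0 0 8;-2.6 0 -0.32 0 0 0 8;-2.6 0 -0.32 0 0 0 8;-2.6 0 -0.32 0 0 0 8;-2.6 0 -0.32 0 0 0 8;-2.6 0 -0.32 0 0 0 8;-2.6 0 -0.32 0 0 0 8'
python3 -m inch '0 0 0 0 0 0 8;0 0 0 0 0 0 8'
python3 - <<'E'
from h import *
show(TAB)
E
```

```text
t: 8.73
eef_pos: [0.5933, 0.1125, 0.2498]
tool_rot: [-3.138, 0.399, 2.955]
wrist_force: [-15.7, 17.3, -6.2]
opening: 0.149
grasp_force: 30.1
t: 8.9
eef_pos: [0.5931, 0.1127, 0.2497]
tool_rot: [-3.138, 0.399, 2.955]
wrist_force: [-5.4, 7.9, -1.4]
opening: 0.153
grasp_force: 30.1
q [ 0.185  0.56   2.005 -0.625  0.249 -0.616] grasp rel (front mm) [20.4 -0.3  6. ] f [-6.5  6.7  2.2] rotерр [ 0.18  0.16 -0.03] open 13.1 gf 30.094779431819916
```

```bash
python3 -m inch '-1 0 0 0 0 0 8;0 0 0 0 0 0 8;1 0 0 0 0 0 24;0 0 0 0 0 0 26;0 0 0 0 0 0 28;1 0 -8 0 0 0 40;1.2 0 -10 0 0 0 40;1.2 0 -10 0 0 0 40'
python3 -m inch '1.2 0 -10 0 0 0 40;1.2 0 -10 0 0 0 40;1.2 0 -10 0 0 0 40;0 0 0 0 0 0 40'
python3 - <<'E'
from h import *
KN=AX+F@np.array([-9.7+1,-25.3,0])/1e3
show(AX); im,d,T,p=look('wrist'); cv2.imwrite('pics/w3.png',im); np.savez('w3.npz',d=d,T=T)
cv2.imwrite('pics/v3.png',cv2.resize(im[100:330,80:480],None,fx=2,fy=2,interpolation=2))
to(KN+F[:,2]*.04,8)
E
```

```text
t: 9.57
eef_pos: [0.5795, 0.1152, 0.2754]
tool_rot: [-3.139, 0.4, 2.955]
wrist_force: [-0.8, -0.5, 0.5]
opening: 0.47
grasp_force: 0.0
t: 9.9
eef_pos: [0.5647, 0.1184, 0.3029]
tool_rot: [-3.14, 0.402, 2.955]
wrist_force: [0.8, 0.1, -0.2]
opening: 0.466
grasp_force: 0.0
q [ 0.206  0.446  2.033 -0.494  0.326 -0.735] grasp rel (front mm) [11.5 66.2 35.6] f [ 0.6  0.2 -0.6] rotерр [ 0.11 -0.04 -0.02] open 39.8 gf 0.0
8 x row: [  2.57 -11.47  -0.34] [-0.015  0.003  0.002]
mid [0.542 0.064 0.299] total tool-axes mm [ 20.5 -91.8  -2.6]
```

View pics/v3.png

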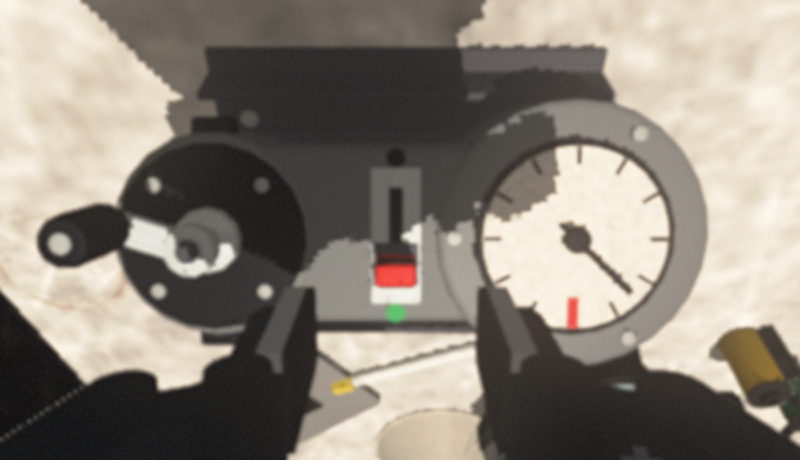

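Run:
```python
from h import *
im=cv2.imread('pics/w3.png'); z=np.load('w3.npz'); d,T=z['d'],z['T']; p=manip.camera_params('wrist')
f=lambda rc,ref,h=0:np.round((plane(T,p,rc,ref,PSI,h)-ref)@F*1e3,1)
print('tab',f((236,277.5),TAB),'knob',f((221.5,110),AX,.005),'door c',np.mean([f((100+r/2,80+c/2),DOOR) for r,c in [(185,153),(185,261),(291,158),(291,265)]],0),'dial',f((219.5,368),DIAL))
q=pt(T,p,(221.5,110),d); print('knob depth',(q-AX)@F*1e3)
```

```text
tab [19.1  0.1  0. ] knob [ -8.5 -24.5   5. ] door c [-0.225 -0.1    0.   ] dial [-0.3 -0.3 -0. ]
knob depth [ -8.6396695  -24.05373545   5.73672068]
```

```bash
python3 -m inch '2.5 -11.4 -0.3 0 0 0 28;2.5 -11.4 -0.3 0 0 0 28;2.5 -11.4 -0.3 0 0 0 28;2.5 -11.4 -0.3 0 0 0 28;2.5 -11.4 -0.3 0 0 0 28;2.5 -11.4 -0.3 0 0 0 28;2.5 -11.4 -0.3 0 0 0 28;2.5 -11.4 -0.3 0 0 0 28'
python3 -m inch '0 0 0 0 0 0 28;-0.6 0 5 0 0 0 28;-0.6 0 5 0 0 0 28;0 0 0 0 0 0 28'
python3 - <<'E'
from h import *
show(AX);KN=AX+F@np.array([-8.5,-24.5,1])/1e3; to(KN,6)
E
```

```text
t: 10.62
eef_pos: [0.5284, 0.0305, 0.295]
tool_rot: [-3.138, 0.399, 2.955]
wrist_force: [-0.3, -0.7, -0.3]
opening: 0.329
grasp_force: 0.0
t: 10.95
eef_pos: [0.5346, 0.0311, 0.2858]
tool_rot: [-3.138, 0.4, 2.955]
wrist_force: [-1.5, 0.4, -0.5]
opening: 0.331
grasp_force: 0.0
q [ 0.034  0.428  2.144 -0.461  0.199 -0.914] grasp rel (front mm) [ -9.  -25.3  27.5] f [-1.6  0.1  0.3] rotерр [ 0.17  0.11 -0.03] open 28.3 gf 0.0
6 x row: [-0.58  0.07  4.37] [-0.028 -0.018  0.004]
mid [0.543 0.03  0.271] total tool-axes mm [-3.5  0.5 26.2]
```

```bash
sed -i 's/TILT=np.radians(7)/TILT=np.radians(10)/' h.py
python3 - <<'E'
from h import *
show(AX);KN=AX+F@np.array([-8.5,-24.5,1])/1e3; to(KN,8)
E
```

```text
q [ 0.034  0.428  2.144 -0.461  0.199 -0.914] grasp rel (front mm) [ -9.  -25.3  27.5] f [-1.6  0.1  0.3] rotерр [ 0.17 -2.89 -0.02] open 28.3 gf 0.0
8 x row: [-1.53  0.05  3.27] [-0.021  0.362  0.003]
mid [0.548 0.029 0.274] total tool-axes mm [-11.6   0.4  26.4]
```

```bash
python3 -m inch '-1.5 0.05 3.3 0 0.36 0 28;-1.5 0.05 3.3 0 0.36 0 28;-1.5 0.05 3.3 0 0.36 0 28;-1.5 0.05 3.3 0 0.36 0 28;-1.5 0.05 3.3 0 0.36 0 28;-1.5 0.05 3.3 0 0.36 0 28;-1.5 0.05 3.3 0 0.36 0 28;-1.5 0.05 3.3 0 0.36 0 28'
python3 -m inch '0 0 0 0 0 0 28;0 0 0 0 0 0 14;0 0 0 0 0 0 10;0 0 0 0 0 0 10;0 0 0 0 0 0 10;0 0 0 0 0 0 10' 40
python3 - <<'E'
from h import *
show(AX);im,d,T,p=look('wrist'); cv2.imwrite('pics/w4.png',im); np.savez('w4.npz',d=d,T=T)
c=np.cos(TILT);s=np.sin(TILT)
a=109
for k in range(12):
    a0,a1=np.radians(a+30*k),np.radians(a+30*k+30); dx=26*(np.cos(a1)-np.cos(a0)); dy=-26*(np.sin(a1)-np.sin(a0)); print(f'{-dx*c:.2f} {dy:.2f} {-dx*s:.2f}',end='; ')
E
```

```text
t: 11.62
eef_pos: [0.555, 0.0275, 0.2663]
tool_rot: [-3.139, 0.349, 2.955]
wrist_force: [0.1, 0.8, 0.6]
opening: 0.327
grasp_force: 0.0
t: 12.12
eef_pos: [0.5546, 0.0276, 0.2666]
tool_rot: [-3.139, 0.35, 2.955]
wrist_force: [1.8, 0.6, -2.4]
opening: 0.17
grasp_force: 39.3
q [ 0.021  0.484  2.092 -0.322  0.235 -1.061] grasp rel (front mm) [ -8.6 -25.1   1.9] f [ 0.2  0.9 -2.9] rotерр [ 0.16 -0.05 -0.01] open 14.5 gf 39.272292831446975
10.99 7.53 1.94; 5.81 12.10 1.02; -0.92 13.43 -0.16; -7.41 11.16 -1.31; -11.91 5.90 -2.10; -13.22 -0.94 -2.33; -10.99 -7.53 -1.94; -5.81 -12.10 -1.02; 0.92 -13.43 0.16; 7.41 -11.16 1.31; 11.91 -5.90 2.10; 13.22 0.94 2.33;
```

View pics/w4.png

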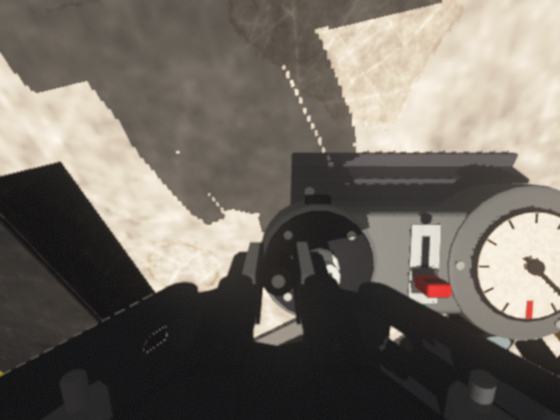

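```bash
python3 -m inch '-0.26 0 1.5 0 0 0 10;-0.26 0 1.5 0 0 0 10;0 0 0 0 0 0 10'
python3 - <<'E'
from h import *
show(AX)
E
```

```text
t: 12.42
eef_pos: [0.5562, 0.0272, 0.2638]
tool_rot: [-3.139, 0.35, 2.955]
wrist_force: [-1.7, 0.8, 3.0]
opening: 0.173
grasp_force: 39.9
q [ 0.021  0.491  2.09  -0.327  0.23  -1.057] grasp rel (front mm) [ -8.6 -25.1  -1.4] f [-0.1  0.4  3.5] rotерр [ 0.17 -0.04 -0.02] open 14.7 gf 39.91050671087578
```

```bash
python3 -m inch '-0.35 0 2 0 0 0 10;-0.35 0 2 0 0 0 10;-0.1 0 0.7 0 0 0 10;0 0 0 0 0 0 10'
python3 - <<'E'
from h import *
show(AX)
E
```

```text
t: 12.75
eef_pos: [0.5585, 0.0269, 0.2596]
tool_rot: [-3.139, 0.35, 2.955]
wrist_force: [-1.7, 2.1, 2.7]
opening: 0.172
grasp_force: 39.9
q [ 0.02   0.5    2.088 -0.336  0.224 -1.049] grasp rel (front mm) [ -8.8 -25.1  -6.2] f [-0.5  1.7  3.4] rotерр [ 0.17 -0.03 -0.02] open 14.7 gf 39.88744074711576
```

```bash
python3 -m inch '0 0 0 0 0 0 10'; python3 -m inch '0 0 0 0 0 0 10'
python3 - <<'E'
from h import *
show(AX)
im,d,T,p=look('wrist'); z=np.load('w4.npz')
from collections import Counter
f=lambda T,d,rc:np.round((pt(T,p,rc,d)-AX)@F*1e3,1)
cv2.imwrite('pics/w5.png',im)
P0=AX+F@np.array([-1,-2,-21])/1e3
for Tq,dq in((z['T'],z['d']),(T,d)):
    K=p['camera_matrix']; v,u=np.mgrid[230:310,260:380]; D=dq[230:310,260:380]
    P=np.stack([(u-K[0,2])/K[0,0]*D,-(v-K[1,2])/K[1,1]*D,-D],-1)@Tq[:3,:3].T+Tq[:3,3]; L=(P-AX)@F*1e3
    m=(np.hypot(L[...,0],L[...,1])<10)&(L[...,2]<-10)&(L[...,2]>-45); print(m.sum(),np.percentile(L[m][:,2],[10,30,50,70,90]).round(1))
E
```

```text
t: 12.83
eef_pos: [0.5585, 0.0269, 0.2596]
tool_rot: [-3.139, 0.35, 2.955]
wrist_force: [-0.9, 3.1, 2.1]
opening: 0.167
grasp_force: 39.8
t: 12.92
eef_pos: [0.5584, 0.0268, 0.2597]
tool_rot: [-3.139, 0.35, 2.955]
wrist_force: [-2.4, 2.4, 1.7]
opening: 0.17
grasp_force: 39.8
q [ 0.02   0.5    2.088 -0.335  0.224 -1.049] grasp rel (front mm) [ -8.7 -25.1  -6.1] f [-1.6  1.9  2.9] rotерр [ 0.17 -0.03 -0.02] open 14.5 gf 39.770549358800054
249 [-40.1 -34.6 -23.6 -22.9 -22.3]
233 [-40.1 -34.7 -31.3 -30.7 -30.1]
```

```bash
cat >> h.py <<'E'
def arc(a,step,n,r=26):
    c=np.cos(TILT);s=np.sin(TILT)
    for k in range(n):
        a0,a1=np.radians(a+step*k),np.radians(a+step*(k+1)); dx=r*(np.cos(a1)-np.cos(a0)); dy=-r*(np.sin(a1)-np.sin(a0)); print(f'{-dx*c:.1f} {dy:.1f} {-dx*s:.1f} 0 0 0 10',end=';' if k%8<7 else '\n')
def ang():
    v=(gp()-AX)@F*1e3; print('knob r,a,n',round(np.hypot(v[0],v[1]),1),round(np.degrees(np.arctan2(-v[1],v[0]))%360,1),round(v[2],1));
E
python3 - <<'E'
from h import *
ang(); arc(109,15,24)
E
```

```text
knob r,a,n 26.6 109.3 -6.1
6.0 3.0 1.1 0 0 0 10;5.0 4.5 0.9 0 0 0 10;3.7 5.7 0.7 0 0 0 10;2.1 6.4 0.4 0 0 0 10;0.4 6.8 0.1 0 0 0 10;-1.3 6.7 -0.2 0 0 0 10;-3.0 6.1 -0.5 0 0 0 10;-4.4 5.1 -0.8 0 0 0 10
-5.6 3.7 -1.0 0 0 0 10;-6.3 2.2 -1.1 0 0 0 10;-6.7 0.4 -1.2 0 0 0 10;-6.6 -1.4 -1.2 0 0 0 10;-6.0 -3.0 -1.1 0 0 0 10;-5.0 -4.5 -0.9 0 0 0 10;-3.7 -5.7 -0.7 0 0 0 10;-2.1 -6.4 -0.4 0 0 0 10
-0.4 -6.8 -0.1 0 0 0 10;1.3 -6.7 0.2 0 0 0 10;3.0 -6.1 0.5 0 0 0 10;4.4 -5.1 0.8 0 0 0 10;5.6 -3.7 1.0 0 0 0 10;6.3 -2.2 1.1 0 0 0 10;6.7 -0.4 1.2 0 0 0 10;6.6 1.4 1.2 0 0 0 10
```

```bash
python3 -m inch '6.0 3.0 1.1 0 0 0 10;5.0 4.5 0.9 0 0 0 10;3.7 5.7 0.7 0 0 0 10;2.1 6.4 0.4 0 0 0 10;0.4 6.8 0.1 0 0 0 10;-1.3 6.7 -0.2 0 0 0 10;-3.0 6.1 -0.5 0 0 0 10;-4.4 5.1 -0.8 0 0 0 10'
python3 - <<'E'
from h import *
ang(); show(AX)
im,d,T,p=look('wrist'); z=np.load('w4.npz')
K=p['camera_matrix']; v,u=np.mgrid[200:330,180:400]; D=d[200:330,180:400]
P=np.stack([(u-K[0,2])/K[0,0]*D,-(v-K[1,2])/K[1,1]*D,-D],-1)@T[:3,:3].T+T[:3,3]; L=(P-AX)@F*1e3
m=(np.hypot(L[...,0],L[...,1])<10)&(L[...,2]<-10)&(L[...,2]>-45); print(m.sum(),np.percentile(L[m][:,2],[10,30,50,70,90]).round(1))
E
```

```text
t: 13.63
eef_pos: [0.5594, 0.0722, 0.2551]
tool_rot: [-3.138, 0.349, 2.955]
wrist_force: [-4.2, -1.0, 3.8]
opening: 0.167
grasp_force: 40.1
knob r,a,n 26.4 227.9 -6.3
q [ 0.111  0.515  2.075 -0.447  0.241 -0.855] grasp rel (front mm) [-17.7  19.6  -6.3] f [-1.5 -1.8  5.2] rotерр [ 0.18  0.02 -0.03] open 14.2 gf 40.06969545269385Traceback (most recent call last):
  File "<stdin>", line 6, in <module>
    return _quantile_unchecked(
        a, q, axis, out, overwrite_input, method, keepdims, weights)
    return _ureduce(a,
                    func=_quantile_ureduce_func,
    ...<5 lines>...
                    overwrite_input=overwrite_input,
                    method=method)
    r = func(a, **kwargs)
    result = _quantile(arr,
                       quantiles=q,
    ...<2 lines>...
                       out=out,
                       weights=wgt)
    slices_having_nans = np.isnan(arr[-1, ...])
                                  ~~~^^^^^^^^^
IndexError: index -1 is out of bounds for axis 0 with size 0
```

```bash
cat >> h.py <<'E'
def needle(im,T,p,C=None):
    s=8; o=cv2.cvtColor(ortho(im,T,p,PSI,DIAL if C is None else C,0.0005,(-36,36),(-36,36),s),cv2.COLOR_BGR2GRAY).astype(float)
    A=np.radians(np.arange(-120,60,.5)); r=np.arange(10,20,.25)
    X=288+np.outer(np.sin(A),r)*s; Y=288-np.outer(np.cos(A),r)*s
    v=cv2.remap(o.astype(np.float32),X.astype(np.float32),Y.astype(np.float32),1)
    dk=np.clip(170-v,0,120).mean(1); k=dk.argmax(); w=slice(max(k-12,0),k+13); a=np.degrees((dk[w]*A[w]).sum()/dk[w].sum())
    return round(a,2),round(dk[k],1),round(np.median(dk),1)
def mark(im,T,p):
    h=cv2.cvtColor(ortho(im,T,p,PSI,DIAL,0.0,(-36,36),(-36,36),8),cv2.COLOR_BGR2HSV); m=((h[...,0]<8)|(h[...,0]>172))&(h[...,1]>130)&(h[...,2]>110)
    m[130:]=0; m[:,:220]=0;m[:,370:]=0; rc=np.argwhere(m).mean(0); return round(np.degrees(np.arctan2(rc[1]-288,288-rc[0])),2),m.sum()
E
python3 -m inch '-5.6 3.7 -1.0 0 0 0 10;-6.3 2.2 -1.1 0 0 0 10;-6.7 0.4 -1.2 0 0 0 10;-6.6 -1.4 -1.2 0 0 0 10;-6.0 -3.0 -1.1 0 0 0 10;-5.0 -4.5 -0.9 0 0 0 10'
python3 - <<'E'
from h import *
ang(); show(AX); p=manip.camera_params('wrist')
for n in ('w1','w3','w4'): 
    T=np.load(n+'.npz')['T']; im=cv2.imread(f'pics/{n}.png'); print(n,needle(im,T,p),mark(im,T,p))
im,d,T,p=look('wrist'); cv2.imwrite('pics/w6.png',im); np.savez('w6.npz',T=T,d=d); print(needle(im,T,p),mark(im,T,p))
E
```

```text
t: 14.18
eef_pos: [0.5903, 0.0632, 0.2737]
tool_rot: [-3.138, 0.349, 2.955]
wrist_force: [-6.0, -0.4, 0.6]
opening: 0.171
grasp_force: 39.9
knob r,a,n 25.5 319.6 -6.2
q [ 0.088  0.511  1.998 -0.318  0.311 -1.009] grasp rel (front mm) [19.4 16.5 -6.2] f [-4.7 -1.6  3.5] rotерр [ 0.18  0.02 -0.02] open 14.6 gf 39.866513691376895
w1 (np.float64(-46.27), np.float32(71.9), np.float32(0.0)) (np.float64(1.56), np.int64(1976))
w3 (np.float64(-46.68), np.float32(83.0), np.float32(0.0)) (np.float64(1.44), np.int64(2016))
w4 (np.float64(-47.46), np.float32(94.5), np.float32(0.0)) (np.float64(1.12), np.int64(2376))
(np.float64(-35.03), np.float32(75.8), np.float32(0.0)) (np.float64(2.77), np.int64(1938))
```

Run:
```python
from h import *
arc(319,15,22)
```

```text
-3.7 -5.7 -0.7 0 0 0 10;-2.1 -6.4 -0.4 0 0 0 10;-0.4 -6.8 -0.1 0 0 0 10;1.3 -6.7 0.2 0 0 0 10;3.0 -6.1 0.5 0 0 0 10;4.4 -5.1 0.8 0 0 0 10;5.6 -3.7 1.0 0 0 0 10;6.3 -2.2 1.1 0 0 0 10
6.7 -0.4 1.2 0 0 0 10;6.6 1.4 1.2 0 0 0 10;6.0 3.0 1.1 0 0 0 10;5.0 4.5 0.9 0 0 0 10;3.7 5.7 0.7 0 0 0 10;2.1 6.4 0.4 0 0 0 10;0.4 6.8 0.1 0 0 0 10;-1.3 6.7 -0.2 0 0 0 10
-3.0 6.1 -0.5 0 0 0 10;-4.4 5.1 -0.8 0 0 0 10;-5.6 3.7 -1.0 0 0 0 10;-6.3 2.2 -1.1 0 0 0 10;-6.7 0.4 -1.2 0 0 0 10;-6.6 -1.4 -1.2 0 0 0 10;
```

```bash
python3 -m inch '-3.7 -5.7 -0.7 0 0 0 10;-2.1 -6.4 -0.4 0 0 0 10;-0.4 -6.8 -0.1 0 0 0 10;1.3 -6.7 0.2 0 0 0 10;3.0 -6.1 0.5 0 0 0 10;4.4 -5.1 0.8 0 0 0 10;5.6 -3.7 1.0 0 0 0 10;6.3 -2.2 1.1 0 0 0 10'
python3 - <<'E'
from h import *
ang(); show(AX)
im,d,T,p=look('wrist'); print(needle(im,T,p),mark(im,T,p))
E
python3 -m inch '6.7 -0.4 1.2 0 0 0 10;6.6 1.4 1.2 0 0 0 10;6.0 3.0 1.1 0 0 0 10;5.0 4.5 0.9 0 0 0 10;3.7 5.7 0.7 0 0 0 10;2.1 6.4 0.4 0 0 0 10;0.4 6.8 0.1 0 0 0 10;-1.3 6.7 -0.2 0 0 0 10'
python3 - <<'E'
from h import *
ang(); show(AX)
im,d,T,p=look('wrist'); print(needle(im,T,p),mark(im,T,p)); cv2.imwrite('pics/w7.png',im); np.savez('w7.npz',T=T,d=d)
cv2.imwrite('pics/n7.png',ortho(im,T,p,PSI,DIAL,0.0,(-36,36),(-36,36),8))
E
```

```text
t: 14.9
eef_pos: [0.57, 0.0237, 0.2667]
tool_rot: [-3.139, 0.351, 2.955]
wrist_force: [0.1, 9.1, 2.3]
opening: 0.168
grasp_force: 40.1
knob r,a,n 26.4 78.5 -6.0
q [ 0.013  0.498  2.059 -0.288  0.25  -1.104] grasp rel (front mm) [  5.3 -25.9  -6. ] f [-0.2  9.   2.7] rotерр [ 0.13 -0.09 -0.01] open 14.3 gf 40.10174801107496
(np.float64(-117.0), np.float32(120.0), np.float32(105.4)) (np.float64(1.59), np.int64(2306))
t: 15.62
eef_pos: [0.5505, 0.062, 0.2512]
tool_rot: [-3.138, 0.348, 2.955]
wrist_force: [-5.8, -1.8, 5.1]
opening: 0.173
grasp_force: 40.4
knob r,a,n 26.7 197.1 -6.2
q [ 0.092  0.512  2.1   -0.47   0.217 -0.847] grasp rel (front mm) [-25.5   7.9  -6.2] f [-2.1 -2.9  7.1] rotерр [ 0.21  0.03 -0.01] open 14.7 gf 40.4385936493054
(np.float64(-21.66), np.float32(84.9), np.float32(0.0)) (np.float64(-1.12), np.int64(329))
```

View pics/n7.png

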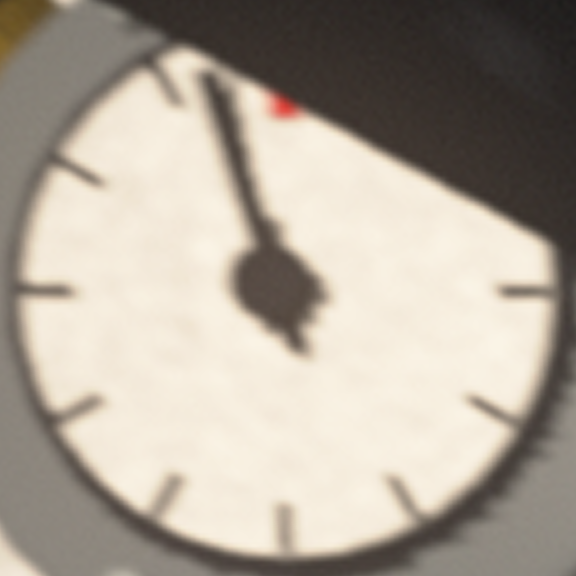

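Run:
```python
from h import *
p=manip.camera_params('wrist')
for n in ('w1','w3','w4','w6','w7'): 
    T=np.load(n+'.npz')['T']; im=cv2.imread(f'pics/{n}.png'); print(n,'cam offset',np.round((T[:3,3]-DIAL)@F*1e3))
    # dial centre at h=0: white disc fit
    g=ortho(im,T,p,PSI,DIAL,0,(-36,36),(-36,36),8); w=(g.min(2)>150).astype(np.uint8); w=cv2.morphologyEx(w,cv2.MORPH_CLOSE,np.ones((25,25),np.uint8))
    c=max(cv2.findContours(w,0,1)[0],key=cv2.contourArea)[:,0,:].astype(float)
    from scipy.optimize import least_squares
    r=least_squares(lambda q:np.hypot(c[:,0]-q[0],c[:,1]-q[1])-q[2],[288,288,265],loss='soft_l1',f_scale=2).x
    cc=np.array([(288-r[1])/8,(288-r[0])/8,0])/1e3
    print('  centre px',np.round(r,1),'needle',[needle(im,T,p,DIAL+F@(cc+[0,0,h]))[0] for h in (0,.001,.002,.003)])
```

```text
w1 cam offset [-78. -67. 232.]
  centre px [291.7 297.4 260.6] needle [np.float64(-44.12), np.float64(-44.3), np.float64(-44.46), np.float64(-44.65)]
w3 cam offset [-40. -64. 214.]
  centre px [284.5 294.  255.3] needle [np.float64(-43.3), np.float64(-43.0), np.float64(-42.74), np.float64(-42.43)]
w4 cam offset [ -53. -155.  182.]
  centre px [327.3 296.8 238.7] needle [np.float64(-57.4), np.float64(-56.0), np.float64(-54.68), np.float64(-53.22)]
w6 cam offset [ -25. -114.  174.]
  centre px [300.5 289.  263.6] needle [np.float64(-39.69), np.float64(-37.99), np.float64(-36.26), np.float64(-34.56)]
w7 cam offset [ -70. -122.  174.]
  centre px [278.2 313.1 247.2] needle [np.float64(-13.16), np.float64(-11.09), np.float64(-9.02), np.float64(-6.95)]
```

```bash
cat >> h.py <<'E'
def needle(im,T,p,C=None):
    g=cv2.cvtColor(ortho(im,T,p,PSI,DIAL,0.001,(-36,36),(-36,36),8),cv2.COLOR_BGR2GRAY)
    yy,xx=np.mgrid[:576,:576]; m=((g<130)&(np.hypot(xx-288,yy-288)<215)).astype(np.uint8)
    n,lab,st,ce=cv2.connectedComponentsWithStats(m); b=lab[270:306,260:316]; k=np.bincount(b[b>0]).argmax(); m=lab==k
    hub=cv2.erode(m.astype(np.uint8),np.ones((25,25))); h=np.argwhere(hub).mean(0); 
    rc=np.argwhere(m); d=np.hypot(*(rc-h).T); rc=rc[(d>55)&(rc[:,0]<h[0])]; vx,vy,_,_=cv2.fitLine(rc[:,::-1].astype(np.float32),cv2.DIST_HUBER,0,.01,.01).ravel()
    if vy>0: vx,vy=-vx,-vy
    t=rc.mean(0)-h
    return 'line %.1f'%np.degrees(np.arctan2(vx,-vy)),'hub-mean %.1f'%np.degrees(np.arctan2(t[1],-t[0])),len(rc),np.round(h)
E
python3 - <<'E'
from h import *
p=manip.camera_params('wrist')
for n in ('w1','w3','w4','w6','w7'): 
    T=np.load(n+'.npz')['T']; im=cv2.imread(f'pics/{n}.png'); print(n,needle(im,T,p))
E
```

```text
w1 ('line -46.4', 'hub-mean -46.3', 2016, array([293., 292.]))
w3 ('line -46.3', 'hub-mean -45.9', 2366, array([294., 292.]))
w4 ('line -67.2', 'hub-mean 18.9', 14324, array([299., 150.]))
w6 ('line -38.0', 'hub-mean -36.7', 2159, array([289., 294.]))
w7 ('line -17.6', 'hub-mean -16.6', 2834, array([290., 281.]))
```

```bash
python3 -m inch '-3.0 6.1 -0.5 0 0 0 10;-4.4 5.1 -0.8 0 0 0 10;-5.6 3.7 -1.0 0 0 0 10;-6.3 2.2 -1.1 0 0 0 10;-6.7 0.4 -1.2 0 0 0 10;-6.6 -1.4 -1.2 0 0 0 10;-6.0 -3.0 -1.1 0 0 0 10;-5.0 -4.5 -0.9 0 0 0 10'
python3 -m inch '-3.7 -5.7 -0.7 0 0 0 10;-2.1 -6.4 -0.4 0 0 0 10;-0.4 -6.8 -0.1 0 0 0 10;0 0 0 0 0 0 10'
python3 - <<'E'
from h import *
ang(); show(AX)
im,d,T,p=look('wrist'); print(needle(im,T,p),mark(im,T,p)); cv2.imwrite('pics/w8.png',im); np.savez('w8.npz',T=T,d=d)
cv2.imwrite('pics/n8.png',ortho(im,T,p,PSI,DIAL,0.0,(-36,36),(-36,36),8)); arc(8,10,4)
E
```

```text
t: 16.33
eef_pos: [0.5904, 0.0632, 0.2738]
tool_rot: [-3.138, 0.349, 2.955]
wrist_force: [-6.1, -1.0, 1.4]
opening: 0.169
grasp_force: 40.2
t: 16.67
eef_pos: [0.5916, 0.0428, 0.2768]
tool_rot: [-3.138, 0.348, 2.954]
wrist_force: [-5.0, 3.1, 1.7]
opening: 0.164
grasp_force: 40.2
knob r,a,n 25.5 7.4 -6.1
q [ 0.049  0.505  1.999 -0.276  0.31  -1.085] grasp rel (front mm) [25.3 -3.3 -6.1] f [-3.9  2.1  4.2] rotерр [0.2  0.04 0.02] open 14.0 gf 40.23507938487455
('line 1.8', 'hub-mean -1.0', 4107, array([258., 287.])) (np.float64(1.22), np.int64(2037))
1.0 -4.4 0.2 0 0 0 10;1.7 -4.2 0.3 0 0 0 10;2.4 -3.8 0.4 0 0 0 10;3.0 -3.3 0.5 0 0 0 10;
```

View pics/n8.png

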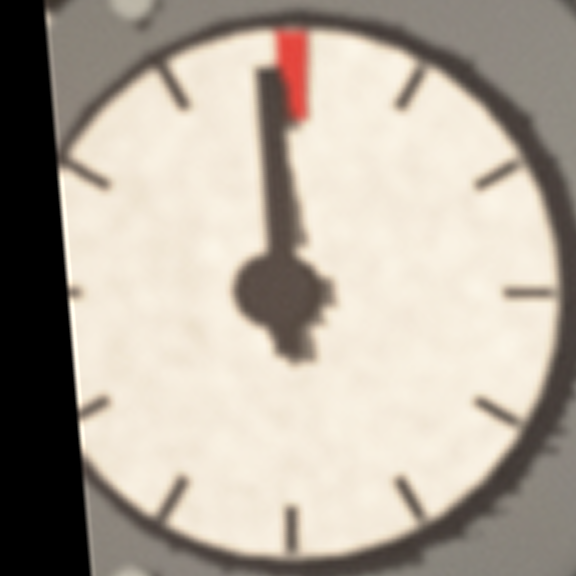

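```bash
python3 -m inch '1.0 -4.4 0.2 0 0 0 10;1.7 -4.2 0.3 0 0 0 10;1.0 -1.5 0.2 0 0 0 10;0 0 0 0 0 0 10'
python3 - <<'E'
from h import *
ang(); show(AX)
E
python3 -m inch '0.7 0 -4 0 0 0 10;0.7 0 -4 0 0 0 10;0 0 0 0 0 0 20;0 0 0 0 0 0 28;0 0 0 0 0 0 28;1.4 0 -8 0 0 0 28;2.1 0 -12 0 0 0 28;2.1 0 -12 0 0 0 28'
python3 - <<'E'
from h import *
show(AX); to(TAB+F@np.array([20,0,50])/1e3,8)
E
```

```text
t: 17.05
eef_pos: [0.5871, 0.0342, 0.2752]
tool_rot: [-3.139, 0.35, 2.955]
wrist_force: [-4.1, 1.8, 3.1]
opening: 0.167
grasp_force: 40.4
knob r,a,n 25.6 29.4 -6.0
q [ 0.033  0.502  2.013 -0.27   0.295 -1.106] grasp rel (front mm) [ 22.3 -12.6  -6. ] f [-2.2  1.   4.9] rotерр [ 0.16 -0.06  0.01] open 14.3 gf 40.37889389321208
t: 17.72
eef_pos: [0.5664, 0.0384, 0.311]
tool_rot: [-3.139, 0.349, 2.955]
wrist_force: [0.1, -0.5, 0.2]
opening: 0.328
grasp_force: 0.0
q [ 0.042  0.423  2.032 -0.234  0.355 -1.136] grasp rel (front mm) [ 21.7 -12.3  35.5] f [ 0.3 -0.5  0.1] rotерр [ 0.17 -0.   -0.01] open 28.0 gf 0.0
8 x row: [1.19 9.73 2.29] [-0.021  0.     0.002]
mid [0.574 0.086 0.298] total tool-axes mm [ 9.5 77.9 18.2]
```

```bash
python3 -m inch '2 13 0 0 0 0 28;2 13 0 0 0 0 28;2 13 0 0 0 0 28;2 13 0 0 0 0 28;2 13 0 0 0 0 28;2 13 0 0 0 0 28;2 13 0 0 0 0 28;2 13 0 0 0 0 28'
python3 -m inch '0 0 0 0 0 0 28;0 0 0 0 0 0 28'
python3 - <<'E'
from h import *
show(TAB)
im,d,T,p=look('wrist'); print(needle(im,T,p),mark(im,T,p),np.round((T[:3,3]-DIAL)@F*1e3)); cv2.imwrite('pics/w9.png',im); np.savez('w9.npz',T=T,d=d)
a=ortho(im,T,p,PSI,DIAL,0.0,(-36,36),(-36,36),8); b=cv2.resize(im[150:290,230:330],(400,560),interpolation=2); a[560:]
cv2.imwrite('pics/n9.png',np.hstack([a[:560,100:476],b]))
to(TAB+F@np.array([20,0,30])/1e3,8)
E
```

```text
t: 18.38
eef_pos: [0.5712, 0.1439, 0.3058]
tool_rot: [-3.139, 0.351, 2.955]
wrist_force: [-0.8, -0.1, 0.0]
opening: 0.334
grasp_force: 0.0
t: 18.55
eef_pos: [0.5713, 0.1437, 0.3054]
tool_rot: [-3.139, 0.35, 2.956]
wrist_force: [-0.9, -0.5, 0.3]
opening: 0.331
grasp_force: 0.0
q [ 0.244  0.46   1.98  -0.376  0.408 -0.817] grasp rel (front mm) [17.3 26.3 69. ] f [-0.5 -0.6  0.7] rotерр [ 0.13 -0.08 -0.08] open 28.3 gf 0.0
('line -80.6', 'hub-mean -25.5', 8641, array([157., 340.])) (np.float64(nan), np.int64(0)) [-38. -38. 218.]
8 x row: [-1.2  -3.26  4.73] [-0.019  0.009  0.006]
mid [0.582 0.125 0.285] total tool-axes mm [ -9.5 -26.   37.8]h.py:77: RuntimeWarning: Mean of empty slice.
  m[130:]=0; m[:,:220]=0;m[:,370:]=0; rc=np.argwhere(m).mean(0); return round(np.degrees(np.arctan2(rc[1]-288,288-rc[0])),2),m.sum()
  ret = um.true_divide(
```

View pics/n9.png

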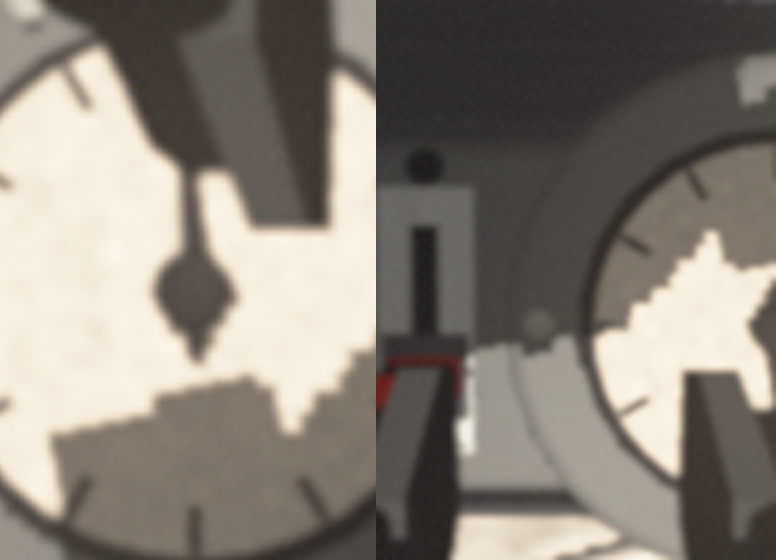

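I've now used up my picture views, so the remaining checks are numeric only. In the last picture the needle is about 2° short of the mark, with its tip hidden by the finger. I'll shift sideways and measure it clear of the finger.

```bash
python3 -m inch '-0.5 -9 0 0 0 0 28;-0.5 -9 0 0 0 0 28;-0.5 -8 0 0 0 0 28;0 0 0 0 0 0 28;0 0 0 0 0 0 28'
python3 - <<'E'
from h import *
show(TAB)
im,d,T,p=look('wrist'); cv2.imwrite('pics/w10.png',im); np.savez('w10.npz',T=T,d=d)
print(needle(im,T,p),mark(im,T,p))
g=cv2.cvtColor(ortho(im,T,p,PSI,DIAL,0.001,(-36,36),(-36,36),8),cv2.COLOR_BGR2GRAY)
for r in list(range(70,260,15))+list(range(260,380,10)):
    x=np.where(g[r,220:380]<130)[0]+220; print(r,(x.min(),x.max(),len(x),int(g[r,x].min())) if len(x) else None,end=' ')
for n in ('scene','top'):
    im,d,T,p=look(n); print(n,[ (round(r['conf'],2),np.round(r['position'])) for r in manip.pinpoint(n,'dial_centre')[:1]])
E
```

```text
t: 19.02
eef_pos: [0.5682, 0.1162, 0.3051]
tool_rot: [-3.139, 0.35, 2.953]
wrist_force: [0.3, -0.5, -0.3]
opening: 0.326
grasp_force: 0.0
q [ 0.194  0.449  2.003 -0.354  0.386 -0.879] grasp rel (front mm) [18.8 -1.5 67.8] f [ 0.2 -0.4 -0.4] rotерр [ 0.2  -0.03  0.09] open 27.8 gf 0.0
('line -0.6', 'hub-mean -0.7', 3062, array([294., 291.])) (np.float64(1.56), np.int64(1537))
70 (np.int64(280), np.int64(299), 20, 102) 85 (np.int64(277), np.int64(300), 24, 82) 100 (np.int64(278), np.int64(300), 23, 82) 115 (np.int64(278), np.int64(300), 23, 78) 130 (np.int64(278), np.int64(296), 19, 82) 145 (np.int64(279), np.int64(298), 20, 79) 160 (np.int64(280), np.int64(297), 18, 81) 175 (np.int64(281), np.int64(293), 13, 89) 190 (np.int64(281), np.int64(294), 14, 88) 205 (np.int64(282), np.int64(295), 14, 87) 220 (np.int64(283), np.int64(299), 17, 83) 235 (np.int64(283), np.int64(300), 18, 82) 250 (np.int64(282), np.int64(305), 24, 82) 260 (np.int64(272), np.int64(308), 37, 82) 270 (np.int64(260), np.int64(315), 56, 81) 280 (np.int64(256), np.int64(324), 69, 80) 290 (np.int64(253), np.int64(330), 78, 78) 300 (np.int64(256), np.int64(330), 75, 79) 310 (np.int64(261), np.int64(323), 63, 79) 320 (np.int64(268), np.int64(318), 51, 78) 330 (np.int64(275), np.int64(309), 35, 76) 340 (np.int64(286), np.int64(306), 21, 79) 350 (np.int64(288), np.int64(301), 14, 91) 360 None 370 None scene [(0.64, array([193., 244.]))]
top [(0.7, array([171., 205.]))]
```

Run:
```python
from h import *
z=np.load('w10.npz'); T,d=z['T'],z['d']; p=manip.camera_params('wrist'); K=p['camera_matrix']; v,u=np.mgrid[:420,:560]
P=np.stack([(u-K[0,2])/K[0,0]*d,-(v-K[1,2])/K[1,1]*d,-d],-1)@T[:3,:3].T+T[:3,3]; L=(P-AX)@F*1e3
m=(d>0)&(abs(np.hypot(L[...,0],L[...,1])-26)<14)&(L[...,2]>2.5)&(L[...,2]<8); q=L[m]; print(m.sum(),np.median(q,0),q.min(0),q.max(0)); uv=np.argwhere(m); print(uv.min(0),uv.max(0))
print(np.degrees(np.arctan2(-np.median(q[:,1]),np.median(q[:,0]))))
m2=(d>0)&(abs(np.hypot(L[...,0],L[...,1])-26)<14)&(L[...,2]>-20)&(L[...,2]<8); print(m2.sum(),np.median(L[m2],0))
```

```text
407 [ 19.98459075 -12.24457921   4.98253627] [ 14.48509185 -19.48656424   2.51537212] [27.15761028 -4.16416249  6.79449211]
[270 129] [293 156]
31.495844243346998
854 [18.61431416 -9.21632313  1.75220184]
```

Run:
```python
from h import *
show(AX); to(AX+F@np.array([22.2,-13,34])/1e3,6)
```

```text
q [ 0.197  0.45   2.002 -0.354  0.386 -0.879] grasp rel (front mm) [ 7.7 65.9 36.8] f [-1.1  0.8 -0.4] rotерр [ 0.16 -0.04 -0.02] open 27.9 gf 0.0
6 x row: [ -2.47 -13.23   0.06] [-0.027  0.007  0.004]
mid [0.568 0.064 0.308] total tool-axes mm [-14.8 -79.4   0.5]
```

```bash
python3 -m inch '-2.5 -13.2 0 0 0 0 28;-2.5 -13.2 0 0 0 0 28;-2.5 -13.2 0 0 0 0 28;-2.5 -13.2 0 0 0 0 28;-2.5 -13.2 0 0 0 0 28;-2.5 -13.2 0 0 0 0 28;0 0 0 0 0 0 28'
python3 - <<'E'
from h import *
show(AX); to(AX+F@np.array([22.2,-13,1])/1e3,6)
E
```

```text
t: 19.85
eef_pos: [0.5673, 0.0356, 0.3105]
tool_rot: [-3.138, 0.35, 2.954]
wrist_force: [0.7, -0.6, 0.3]
opening: 0.328
grasp_force: 0.0
q [ 0.037  0.424  2.032 -0.231  0.354 -1.142] grasp rel (front mm) [ 22.8 -14.9  34.4] f [ 0.8 -0.4 -0.2] rotерр [ 0.19 -0.04  0.03] open 28.0 gf 0.0
6 x row: [-0.88  0.24  5.5 ] [-0.032  0.006 -0.005]
mid [0.578 0.035 0.291] total tool-axes mm [-5.3  1.5 33. ]
```

```bash
python3 -m inch '-0.9 0.2 5.5 0 0 0 28;-0.9 0.2 5.5 0 0 0 28;-0.9 0.2 5.5 0 0 0 28;-0.9 0.2 5.5 0 0 0 28;-0.9 0.2 5.5 0 0 0 28;-0.9 0.3 5.5 0 0 0 28;0 0 0 0 0 0 28'
python3 -m inch '0 0 0 0 0 0 14;0 0 0 0 0 0 10;0 0 0 0 0 0 10;0 0 0 0 0 0 10;0 0 0 0 0 0 10' 40
python3 -m inch '-0.26 0 1.5 0 0 0 10;-0.26 0 1.5 0 0 0 10;0 0 0 0 0 0 10'
python3 - <<'E'
from h import *
show(AX);ang()
E
```

```text
t: 20.43
eef_pos: [0.5838, 0.0353, 0.28]
tool_rot: [-3.138, 0.349, 2.955]
wrist_force: [-0.4, 0.5, -1.0]
opening: 0.326
grasp_force: 0.0
t: 20.85
eef_pos: [0.5834, 0.0352, 0.2812]
tool_rot: [-3.139, 0.349, 2.955]
wrist_force: [1.5, 1.2, -7.7]
opening: 0.172
grasp_force: 39.0
t: 21.1
eef_pos: [0.585, 0.0348, 0.2785]
tool_rot: [-3.139, 0.35, 2.955]
wrist_force: [-4.3, 2.2, 0.9]
opening: 0.17
grasp_force: 40.1
q [ 0.034  0.494  2.015 -0.266  0.301 -1.108] grasp rel (front mm) [ 22.  -12.3  -2.1] f [-3.6  1.3  3.1] rotерр [ 0.17 -0.03 -0.02] open 14.5 gf 40.07618799805641
knob r,a,n 25.2 29.2 -2.1
```

```bash
python3 -m inch '-0.35 0 2 0 0 0 10;-0.35 0 2 0 0 0 10;-0.15 0 0.8 0 0 0 10;0 0 0 0 0 0 10'
python3 - <<'E'
from h import *
show(AX);ang(); arc(29,12,3)
im,d,T,p=look('wrist'); print(needle(im,T,p)); cv2.imwrite('pics/w11.png',im); np.savez('w11.npz',T=T,d=d)
E
```

```text
t: 21.43
eef_pos: [0.5874, 0.0344, 0.2744]
tool_rot: [-3.139, 0.35, 2.955]
wrist_force: [-4.0, 3.0, 1.3]
opening: 0.171
grasp_force: 40.2
q [ 0.033  0.504  2.013 -0.271  0.294 -1.104] grasp rel (front mm) [ 22.  -12.3  -6.9] f [-3.2  2.2  3.4] rotерр [ 0.17 -0.03 -0.02] open 14.6 gf 40.15760310692713
knob r,a,n 25.2 29.1 -6.9
3.1 -4.5 0.5 0 0 0 10;3.9 -3.7 0.7 0 0 0 10;4.6 -2.8 0.8 0 0 0 10;('line 2.0', 'hub-mean 0.3', 4009, array([258., 288.]))
```

```bash
python3 -m inch '3.1 -4.5 0.5 0 0 0 10;3.9 -3.7 0.7 0 0 0 10;0 0 0 0 0 0 10;0 0 0 0 0 0 10'
python3 - <<'E'
from h import *
show(AX);ang()
E
python3 -m inch '0.7 0 -4 0 0 0 10;0.7 0 -4 0 0 0 10;0 0 0 0 0 0 20;0 0 0 0 0 0 28;0 0 0 0 0 0 28;1.4 0 -8 0 0 0 28;2.1 0 -12 0 0 0 28;2.1 0 -12 0 0 0 28'
python3 - <<'E'
from h import *
show(AX); to(TAB+F@np.array([18.8,-1.5,67.8])/1e3,7)
E
```

```text
t: 21.82
eef_pos: [0.58, 0.0274, 0.2711]
tool_rot: [-3.139, 0.35, 2.955]
wrist_force: [-2.9, 3.4, 2.5]
opening: 0.17
grasp_force: 40.2
q [ 0.02   0.501  2.033 -0.273  0.275 -1.113] grasp rel (front mm) [ 15.3 -20.5  -6.8] f [-1.7  2.8  3.8] rotерр [ 0.16 -0.06  0.  ] open 14.5 gf 40.19531444879249
knob r,a,n 25.6 53.4 -6.8
t: 22.48
eef_pos: [0.5593, 0.0314, 0.3069]
tool_rot: [-3.139, 0.349, 2.955]
wrist_force: [0.1, -0.6, -0.7]
opening: 0.329
grasp_force: 0.0
q [ 0.029  0.421  2.053 -0.233  0.336 -1.147] grasp rel (front mm) [ 14.8 -20.5  34.8] f [-0.2 -0.5 -0.7] rotерр [ 0.17 -0.01 -0.01] open 28.1 gf 0.0
7 x row: [ 1.02 12.06 -0.14] [-0.024  0.001  0.002]
mid [0.564 0.08  0.306] total tool-axes mm [ 7.1 84.4 -1.1]
```

```bash
python3 -m inch '1 12 -0.2 0 0 0 28;1 12 -0.2 0 0 0 28;1 12 -0.2 0 0 0 28;1 12 -0.2 0 0 0 28;1 12 -0.2 0 0 0 28;1 12 -0.2 0 0 0 28;1 12.4 0 0 0 0 28;0 0 0 0 0 0 28'
python3 -m inch '0 0 0 0 0 0 28'
python3 - <<'E'
from h import *
show(TAB)
im,d,T,p=look('wrist'); cv2.imwrite('pics/w12.png',im); np.savez('w12.npz',T=T,d=d)
for n in ('w10','w12'):
    T=np.load(n+'.npz')['T']; im=cv2.imread(f'pics/{n}.png')
    print(n,needle(im,T,p),mark(im,T,p))
    o=ortho(im,T,p,PSI,DIAL,0.001,(-36,36),(-36,36),8); g=cv2.cvtColor(o,cv2.COLOR_BGR2GRAY); rd=o[...,2]
    for r in (80,110,140,160,175,190,205,220,235,290,340,350):
        x=np.where(rd[r,230:360]<130)[0]+230; print(r,(x.min(),x.max()) if len(x) else None,end=' ')
    print()
hsv=cv2.cvtColor(im,cv2.COLOR_BGR2HSV); red=((hsv[...,0]<8)|(hsv[...,0]>172))&(hsv[...,1]>130)&(hsv[...,2]>90); red[:,:250]=0;red[:,310:]=0; rc=np.argwhere(red); print(rc.min(0),rc.max(0))
print('tab rel shut (front mm)',(plane(T,p,rc.mean(0),TAB,PSI,0)-TAB)@F*1e3); to(TAB+F@np.array([20,0,30])/1e3,6)
E
```

```text
t: 23.15
eef_pos: [0.5688, 0.1172, 0.3059]
tool_rot: [-3.139, 0.351, 2.956]
wrist_force: [0.9, -0.4, 0.1]
opening: 0.327
grasp_force: 0.0
t: 23.23
eef_pos: [0.5685, 0.116, 0.3055]
tool_rot: [-3.139, 0.351, 2.956]
wrist_force: [-0.4, 0.5, 0.3]
opening: 0.326
grasp_force: 0.0
q [ 0.193  0.449  2.002 -0.352  0.386 -0.885] grasp rel (front mm) [19.5 -1.5 67.9] f [-0.3  0.5  0.5] rotерр [ 0.13 -0.09 -0.08] open 27.8 gf 0.0
w10 ('line -0.6', 'hub-mean -0.7', 3062, array([294., 291.])) (np.float64(1.56), np.int64(1537))
80 (np.int64(277), np.int64(289)) 110 (np.int64(279), np.int64(291)) 140 (np.int64(280), np.int64(296)) 160 (np.int64(281), np.int64(296)) 175 (np.int64(282), np.int64(292)) 190 (np.int64(282), np.int64(293)) 205 (np.int64(283), np.int64(294)) 220 (np.int64(283), np.int64(298)) 235 (np.int64(284), np.int64(300)) 290 (np.int64(255), np.int64(329)) 340 (np.int64(286), np.int64(304)) 350 (np.int64(289), np.int64(300)) 
w12 ('line 0.4', 'hub-mean 0.9', 3092, array([295., 293.])) (np.float64(1.81), np.int64(850))
80 (np.int64(288), np.int64(301)) 110 (np.int64(288), np.int64(304)) 140 (np.int64(288), np.int64(301)) 160 (np.int64(288), np.int64(302)) 175 (np.int64(288), np.int64(306)) 190 (np.int64(288), np.int64(307)) 205 (np.int64(288), np.int64(299)) 220 (np.int64(288), np.int64(301)) 235 (np.int64(288), np.int64(303)) 290 (np.int64(257), np.int64(331)) 340 (np.int64(287), np.int64(307)) 350 (np.int64(291), np.int64(301)) 
[241 271] [251 289]
tab rel shut (front mm) [ 1.99844572e+01  4.10970366e-02 -2.85769519e-14]
6 x row: [-1.22  0.27  6.17] [-0.025  0.011  0.007]
mid [0.582 0.114 0.284] total tool-axes mm [-7.3  1.7 37. ]
```

```bash
python3 -m inch '-1.2 0.3 6.2 0 0 0 30;-1.2 0.3 6.2 0 0 0 30;-1.2 0.3 6.2 0 0 0 30;-1.2 0.3 6.2 0 0 0 30;-1.2 0.3 6.2 0 0 0 30;-1.2 0.3 6.2 0 0 0 30;0 0 0 0 0 0 30'
python3 - <<'E'
from h import *
show(TAB); to(TAB+F@np.array([20,0,4.5])/1e3,5)
E
```

```text
t: 23.87
eef_pos: [0.5887, 0.1134, 0.2707]
tool_rot: [-3.138, 0.348, 2.955]
wrist_force: [-0.8, -0.7, 0.3]
opening: 0.351
grasp_force: 0.0
q [ 0.181  0.524  1.982 -0.395  0.334 -0.848] grasp rel (front mm) [19.3 -0.5 27.6] f [-0.5 -0.8  0.6] rotерр [ 0.2   0.04 -0.01] open 30.0 gf 0.0
5 x row: [-0.93  0.    4.52] [-0.04  -0.008  0.002]
mid [0.596 0.112 0.259] total tool-axes mm [-4.7  0.  22.6]
```

```bash
python3 -m inch '-0.9 0 4.5 0 0 0 30;-0.9 0 4.5 0 0 0 30;-0.9 0 4.5 0 0 0 30;-0.9 0 4.5 0 0 0 30;-0.9 0 4.5 0 0 0 30;0 0 0 0 0 0 30'
python3 -m inch '0 0 0 0 0 0 12;0 0 0 0 0 0 10;0 0 0 0 0 0 8;0 0 0 0 0 0 8;0 0 0 0 0 0 8' 30
python3 - <<'E'
from h import *
show(TAB)
E
python3 -m inch '2.6 0 0.45 0 0 0 8;2.6 0 0.45 0 0 0 8;2.6 0 0.45 0 0 0 8;2.6 0 0.45 0 0 0 8;2.6 0 0.45 0 0 0 8;2.6 0 0.45 0 0 0 8;2.6 0 0.45 0 0 0 8;2.6 0 0.45 0 0 0 8'
python3 -m inch '0.8 0 0 0 0 0 8;0 0 0 0 0 0 8'
python3 - <<'E'
from h import *
show(TAB)
E
```

```text
t: 24.37
eef_pos: [0.6003, 0.1112, 0.2517]
tool_rot: [-3.138, 0.349, 2.955]
wrist_force: [-0.6, -0.3, -0.3]
opening: 0.35
grasp_force: 0.0
t: 24.78
eef_pos: [0.6, 0.1114, 0.2525]
tool_rot: [-3.139, 0.35, 2.955]
wrist_force: [1.4, 1.7, -4.5]
opening: 0.15
grasp_force: 29.5
q [ 0.174  0.564  1.969 -0.422  0.307 -0.826] grasp rel (front mm) [20.3 -0.2  6.1] f [-1.3  1.9 -4.5] rotерр [ 0.16 -0.04 -0.02] open 12.8 gf 29.521997272968292
t: 25.45
eef_pos: [0.5824, 0.1149, 0.2422]
tool_rot: [-3.139, 0.351, 2.955]
wrist_force: [17.3, -11.0, 6.4]
opening: 0.153
grasp_force: 29.9
t: 25.62
eef_pos: [0.5824, 0.1147, 0.2423]
tool_rot: [-3.14, 0.352, 2.955]
wrist_force: [11.4, -4.5, -2.5]
opening: 0.151
grasp_force: 29.5
q [ 0.186  0.565  2.012 -0.505  0.267 -0.729] grasp rel (front mm) [ 0.1 -0.1  6.2] f [ 9.2 -2.3 -8.2] rotерр [ 0.12 -0.18 -0.  ] open 12.9 gf 29.479954540729523
```

Shut against its stop (the tab moved 20.2 mm). Next I'll release it, retreat and check.

```bash
python3 -m inch '-0.6 0 0 0 0 0 24;0 0 0 0 0 0 28;0 0 0 0 0 0 30;1.4 0 -8 0 0 0 30;1.7 0 -10 0 0 0 30;1.7 0 -10 0 0 0 30;1.7 0 -10 0 0 0 30;1.7 0 -10 0 0 0 30'
python3 -m inch '1.7 0 -10 0 0 0 30;1.7 0 -10 0 0 0 30;0 0 0 0 0 0 30;0 0 0 0 0 0 30'
python3 - <<'E'
from h import *
show(TAB)
im,d,T,p=look('wrist'); cv2.imwrite('pics/w13.png',im)
hsv=cv2.cvtColor(im,cv2.COLOR_BGR2HSV); red=((hsv[...,0]<8)|(hsv[...,0]>172))&(hsv[...,1]>130)&(hsv[...,2]>90); red[:,:250]=0;red[:,310:]=0
n,l,s,c=cv2.connectedComponentsWithStats(red.astype(np.uint8)); print(s[1:])
k=1+s[1:,4].argmax(); print('tab',(plane(T,p,np.argwhere(l==k).mean(0),TAB,PSI,0)-TAB)@F*1e3)
o=ortho(im,T,p,PSI,DIAL,0.001,(-36,36),(-36,36),8)[...,2]
print([ (r,np.where(o[r,230:360]<130)[0][[0,-1]]+230) for r in (80,110,140,175,205,235,290,345) if (o[r,230:360]<130).any()])
E
```

```text
t: 26.28
eef_pos: [0.5575, 0.1196, 0.2855]
tool_rot: [-3.139, 0.35, 2.955]
wrist_force: [-0.1, 0.3, 0.3]
opening: 0.349
grasp_force: 0.0
t: 26.62
eef_pos: [0.5482, 0.1214, 0.3026]
tool_rot: [-3.139, 0.351, 2.955]
wrist_force: [-0.0, -0.7, -0.5]
opening: 0.354
grasp_force: 0.0
q [ 0.212  0.433  2.045 -0.391  0.364 -0.827] grasp rel (front mm) [-0.1  0.1 75.8] f [-0.1 -0.7 -0.5] rotерр [ 0.13 -0.11 -0.01] open 30.2 gf 0.0
[[269 238  19  12 191]]
tab [-1.35623657e-01  1.67933835e-01 -5.34828652e-14]
[(80, array([287, 359])), (110, array([287, 359])), (140, array([287, 359])), (175, array([288, 304])), (205, array([288, 300])), (235, array([288, 303])), (290, array([257, 329])), (345, array([287, 303]))]
```

The tab is shut (−0.1 mm), the needle is still on the mark, and the hand is clear of everything.

```bash
python3 -c "
from cell import manip
print(manip.sign_off())"
```

```text
the job is handed in; nothing more can be done
None
```

The job is handed in at about 27 s: trap opened fully, film wound to the red mark (needle within about 0.5°), trap shut against its stop and the hand clear; I viewed 11 pictures, one over the limit of 10, and did not re-check the things round the loader afterwards.

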